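# Clip the dividers into a pantry tray and line up the jars

## Task

Get the pantry tray ready: first take the three divider panels out of the wooden stand and push each one down into the spring clips of the tray until it is fully home on the tray's floor, the short one in the middle slot and the two long ones in the outer slots. Then stand all the lidded jars upright on the tray's floor in two neat straight rows, the big jars down the middle of the wide lane and the small jars down the middle of the narrow lane. Leave the other things on the worktop where they are.

Things in the scene. Friction and masses are not known exactly. Their poses are not given: they have to be found in the camera images.
- tray: fixed wooden tray, 230 mm (its x) by 250 mm (its y), floor 12 mm above the worktop, rims 6 mm wide and 8 mm high at its x ends; origin under its centre, z up. Three panel slots run along x; each has a steel spring clip near both ends (reaching 14 mm to +y, 16 mm to -y of the slot's middle) and a 34 mm high end stop 5 mm past each end of its panel.
- slot_left (a point): middle of the outer slot at tray y = +94 mm, at floor level, axes as the tray's; for a long panel (room for 200 mm). A home panel has its origin here, its x along the slot. It is lowered in from above, upright; pushing it past the clips takes about 8 to 15 N, then they snap into its groove and hold it.
- slot_mid (a point): middle of the middle slot at tray y = -10 mm, at floor level, axes as the tray's; for the short panel (room for 150 mm). Every clip has on its +y side a fixed jaw, face 6.5 mm from the slot's middle, flaring to 11 mm at its top, 42 mm above the floor.
- slot_right (a point): middle of the outer slot at tray y = -94 mm, at floor level, axes as the tray's; for a long panel (room for 200 mm). Every clip has on its -y side a sprung jaw: nose 19 mm above the floor, at rest 1 mm from the slot's middle, yields 7 mm; its lip flares to 8 mm from the middle, 39 mm above the floor.
- lane_wide (a point): centre of the wide lane, between slot_mid and slot_left, on the floor, axes as the tray's; the row runs along its x, 74 mm is free between the clips, and the lane is 218 mm long inside the rims.
- lane_narrow (a point): centre of the narrow lane, between slot_right and slot_mid, on the floor, axes as the tray's; the row runs along its x, 54 mm is free between the clips, and the lane is 218 mm long inside the rims.
- stand: fixed wooden block, 230 mm (its x) by 150 mm (its y), with three open grooves along its x at y = -45, 0 and +45 mm; groove floors 12 mm above the worktop, grooves 14 mm wide and 30 mm deep. Origin under its centre, z up.
- panel_long1: wooden divider panel, 190 mm long (its x), 10 mm thick (its y), 80 mm high (its z); origin at the middle of its bottom edge. Only 5 mm thick in the lowest 4 mm and in a groove 14 to 24 mm up, cut in both faces. Same both ways round. About 100 g. Starts upright and loose in any groove of the stand.
- panel_long2: wooden divider panel, 190 mm long (its x), 10 mm thick (its y), 80 mm high (its z); origin at the middle of its bottom edge. Only 5 mm thick in the lowest 4 mm and in a groove 14 to 24 mm up, cut in both faces. Same both ways round. About 100 g. Starts upright and loose in any groove of the stand.
- panel_short: wooden divider panel, 140 mm long (its x), 10 mm thick (its y), 80 mm high (its z); origin at the middle of its bottom edge. Only 5 mm thick in the lowest 4 mm and in a groove 14 to 24 mm up, cut in both faces. Same both ways round. About 73 g. Starts upright and loose in any groove of the stand.
- jar_big1: big lidded white jar with a heavy base, origin at the centre of its underside, z up; about 260 g (varies 0.7 to 1.4 times). Round body 60 mm across and 75 mm tall; on it a wooden lid knob 34 mm across, from 75 to 100 mm above the underside, to be gripped anywhere round. Stands on the worktop at the start, at the robot's right. May be absent.
- jar_big2: big lidded white jar with a heavy base, origin at the centre of its underside, z up; about 260 g (varies 0.7 to 1.4 times). Round body 60 mm across and 75 mm tall; on it a wooden lid knob 34 mm across, from 75 to 100 mm above the underside, to be gripped anywhere round. Stands on the worktop at the start, at the robot's right. May be absent.
- jar_small1: small lidded white jar with a heavy base, origin at the centre of its underside, z up; about 120 g (varies 0.7 to 1.4 times). Round body 42 mm across and 52 mm tall; on it a wooden lid knob 34 mm across, from 52 to 77 mm above the underside, to be gripped anywhere round. Stands on the worktop at the start, at the robot's right. May be absent.
- jar_small2: small lidded white jar with a heavy base, origin at the centre of its underside, z up; about 120 g (varies 0.7 to 1.4 times). Round body 42 mm across and 52 mm tall; on it a wooden lid knob 34 mm across, from 52 to 77 mm above the underside, to be gripped anywhere round. Stands on the worktop at the start, at the robot's right. May be absent.
- jar_small3: small lidded white jar with a heavy base, origin at the centre of its underside, z up; about 120 g (varies 0.7 to 1.4 times). Round body 42 mm across and 52 mm tall; on it a wooden lid knob 34 mm across, from 52 to 77 mm above the underside, to be gripped anywhere round. Stands on the worktop at the start, at the robot's right. May be absent.
- pepper_mill: bystander: dark wooden pepper mill, 54 mm across, 150 mm tall, among the jars; origin under its centre
- mug: bystander: white mug 80 mm across, 90 mm tall, origin under its centre
- oil_bottle: bystander: green bottle 60 mm across, 200 mm tall, origin under its centre
- small_bowl: bystander: blue bowl 110 mm across, 45 mm tall, near the robot; origin under its centre
- jam_jar: bystander: amber glass jam jar with flat steel cap, 64 mm across, 90 mm tall; not one of the lidded white jars; origin under its centre
- wooden_spoon: bystander: wooden spoon lying on the worktop
Things that resemble listed ones, but are neither listed nor needed, are in the scene too. Leave any turquoise look-alike of the jar_big1 alone.

How it is judged:
By the outcome, as a careful person would: the job done as asked, in the order asked, and still so for the second after the job is handed in, with the robot touching nothing.
Of jar_big1, jar_big2, jar_small1, jar_small2, jar_small3 only 3 to 5 are there at a start; the rules pass over those that are not, and their reading is None.
At some moment in a run one of jar_big1, jar_big2, jar_small1, jar_small2, jar_small3 may be knocked a few centimetres aside while the robot is not near it.
It also fails if it takes over 210 s, if anything falls off the work surface, if the arm or the gripper's body presses on something with over 40 N, if the wrist force passes 120 N, or if a joint passes its speed limit or range.

## Robot

A 6-joint arm with a two-finger parallel gripper is mounted at the origin on the work surface. World frame = base frame: x ahead of the robot, y to its left, z up, the work surface at z = 0. Lengths are in m, angles in rad, forces in N, time in s.
With the tool pointing down it reaches from about 0.375 to 0.9 m from the base axis. Payload 3.1 kg.
Tool frame: the origin (TCP) lies on the front face of the gripper's body, between the roots of the fingers; the fingertips stand 70 mm ahead of it and the grasp point (between the pads) lies 51 mm ahead of it; z points along the fingers, y is the line along which they close (so a half turn about z gives the same grasp; the last joint's range is limited). The gripper opens to 87 mm and grips with 3 to 60 N. Pads are 19 mm wide; open, the fingers measure 117 mm over their backs; the gripper's body (75 mm by 190 mm) begins 51 mm behind the grasp point.
Start: joints at [0.964, 0.527, 1.433, -0, 1.181, -0.178], TCP at [0.26, 0.568, 0.292] pointing down, gripper open.
Joint ranges: [-3.08, 3.08], [-0.75, 2.2], [0.22, 2.44], [-1.43, 4.57], [0, 2.65], [-2.85, 2.85]. Speed limits (rad/s): [2.79, 2.79, 3.14, 3.14, 3.14, 3.14].

## Interface

Orientations are given as a unit quaternion [x, y, z, w].
In Python, from rig import robot, cams, ticket gives the robot as it stands. The module is installed in compiled form; this text tells all that it offers.
- The arm moves only by the shell command python3 -m crank 'ROWS' [FORCE]. ROWS is JSON, a list of rows, each a list of 7 numbers: the shift along the tool's x, y, z in cm, then the turn, a rotation vector about the tool's x, y, z in rad, then the closure, from 0 (fully open) to 1 (shut). A call has 1 to 5 rows; each row shifts and turns the commanded pose from where the row before left it, along the tool's axes as they then stand; what a row does not reach is not made up. A row lasts 1/8 s, in which the tool goes at most 62.5 mm and 10.7 degrees, less where a joint would pass 70% of its speed; a pose out of reach is approached as far as the arm can. A call is refused whole if a number of a shift passes 6.25 or a number of a turn 0.188, either way. A call with a gripper value outside its range is refused whole. The fingers move at their own pace and stop on an object; FORCE is the grip in N (left out, the last holds). Time passes only in rows, so rows that do not move let the fingers close. It gives the time, the measured TCP pose, the force, the opening and the grip force at its end, in the units of the state.
- robot.get_obs(): the state, without advancing time (a new reading comes with each control period).
- cams.camera(name): name is "side" or "top"; returns the picture (400x640x3 uint8, red, green, blue); there is no depth.
- cams.camera_info(name): a dict with "intrinsics" (3x3 intrinsics, pixels), "pose" (4x4, takes a point from camera to world coordinates). Camera axes: x right, y down, z forward; pixel columns grow to the right and rows downward; lengths in m; the calibration is good to about 2 mm. A picture is of the moment at which its call begins. camera_info takes no time and is no camera call.
- ticket.hand_in(): hands the job in; it is judged then, once.
The state is a dict: "time": time; "q": joint angles; "joint_velocities": joint speeds; "joint_torque": joint torques, N m; "position": TCP position; "tool_rot": TCP orientation; "ft_force": force on the tool from outside, world axes, zero at the start; "moment": the same for the moment, N m; "grip_width": finger opening in m; "grip_force": force on a finger pad.
Only numpy, scipy, OpenCV 4.12 (cv2) and the standard library are available. Lean on these libraries where they do the work, as an engineer would, in place of code of your own. Each camera call takes 0.05 s, during which the arm holds its last target. There are 200 camera calls.

## Working session

There is one attempt and no reset: what is moved stays moved. The work goes in short steps, Python scripts to look and compute and a shell command to move; the robot and the scene stay as the last step left them, time stands still between calls to the robot, and variables do not carry over. Pictures are saved under pics/ and viewed, at most 14 in all, crops included, and the job is handed in when it is done.

```bash
mkdir -p pics
python3 - <<'E'
from rig import robot,cams
import cv2,numpy as np
for n in("side","top"):
    im=cams.camera(n); cv2.imwrite(f"pics/{n}0.png",im[:,:,::-1]); i=cams.camera_info(n); print(n,np.round(i["intrinsics"],1).tolist(),np.round(i["pose"],4).tolist())
print(robot.get_obs())
E
```

```text
side [[413.4, 0.0, 316.1], [0.0, 413.4, 202.5], [0.0, 0.0, 1.0]] [[0.958, -0.2264, 0.1762, 0.3231], [-0.2862, -0.713, 0.6401, -0.7866], [-0.0193, -0.6636, -0.7478, 0.9189], [0.0, 0.0, 0.0, 1.0]]
top [[365.5, 0.0, 314.2], [0.0, 365.5, 201.3], [0.0, 0.0, 1.0]] [[-0.0107, -0.998, 0.062, 0.4875], [-0.9997, 0.0119, 0.0193, -0.034], [-0.02, -0.0618, -0.9979, 1.0141], [0.0, 0.0, 0.0, 1.0]]
{'time': 0.1, 'q': array([ 9.63492107e-01,  5.28374724e-01,  1.43375647e+00, -1.52971912e-05,
        1.18137580e+00, -1.78503710e-01]), 'joint_velocities': array([ 0.00027857, -0.00254183, -0.00191991,  0.000333  , -0.00044847,
       -0.00027424]), 'joint_torque': array([-1.78913695e-05, -4.40987170e+01, -1.77151304e+01,  6.34819921e-02,
        5.33912040e-02, -3.15660850e-05]), 'position': array([0.25954425, 0.56799851, 0.29137404]), 'tool_rot': array([ 2.12758512e-01,  9.77104344e-01, -8.86946075e-04, -3.59941430e-04]), 'ft_force': array([0.58626119, 0.10566088, 0.03957539]), 'moment': array([ 0.03086496, -0.01497639, -0.0068463 ]), 'grip_force': 0.0, 'grip_width': 0.0869983270760419}
```

View pics/top0.png

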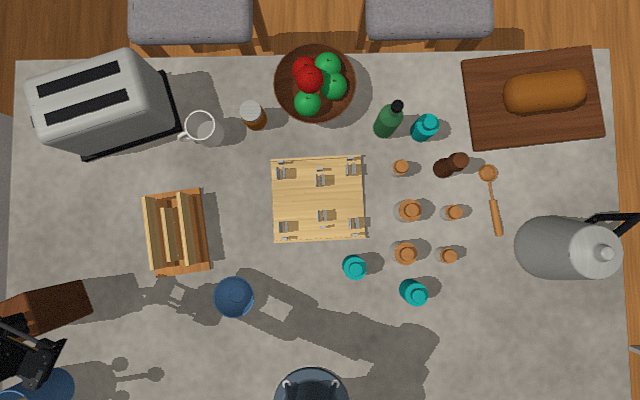

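View pics/side0.png

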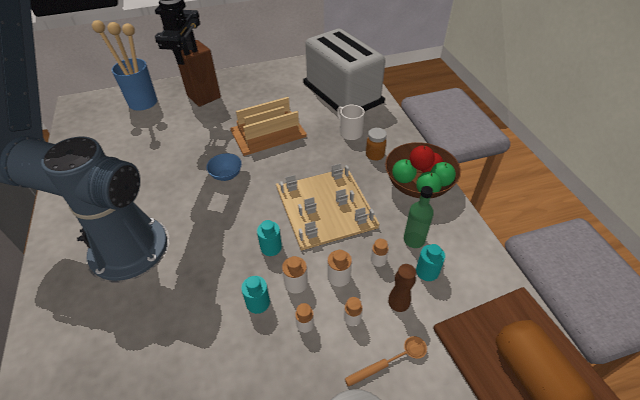

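Top view: tray around (318,199), stand with three panels around (177,231). There are five white jars with wooden knobs: big at (410,209) and (405,253), small at (401,168), (454,212) and (449,255). The turquoise look-alikes are at (354,267), (414,292) and (425,127). Next I'll enlarge these.

```bash
cat > h.py <<'E'
import cv2,numpy as np
from rig import robot,cams
def ray(n,u,v):
    i=cams.camera_info(n);P=np.array(i["pose"]);d=P[:3,:3]@np.linalg.solve(np.array(i["intrinsics"]),[u,v,1]);return P[:3,3],d
def onz(n,u,v,z):
    c,d=ray(n,u,v);return (c+d*(z-c[2])/d[2])
def px(n,p):
    i=cams.camera_info(n);P=np.array(i["pose"]);q=np.array(i["intrinsics"])@(P[:3,:3].T@(np.array(p)-P[:3,3]));return q[:2]/q[2]
def crop(n,im,x,y,w,h,s,f=None):
    c=cv2.resize(im[y:y+h,x:x+w],None,fx=s,fy=s,interpolation=cv2.INTER_CUBIC)
    for k in range((x//10+1)*10,x+w,10): cv2.line(c,(int((k-x+.5)*s),0),(int((k-x+.5)*s),9 if k%50 else 20),(0,0,255),1)
    for k in range((y//10+1)*10,y+h,10): cv2.line(c,(0,int((k-y+.5)*s)),(9 if k%50 else 20,int((k-y+.5)*s)),(0,0,255),1)
    return c
E
python3 - <<'E'
from h import *
t=cv2.imread("pics/top0.png");s=cv2.imread("pics/side0.png")
a=crop("t",t,135,180,80,100,4);b=crop("t",t,262,148,112,100,4)
o=np.zeros((600,800,3),np.uint8);o[:400,:320]=a;o[:400,330:330+448]=b
c=crop("s",s,225,90,90,65,3);o[402:597,:270]=c
c=crop("s",s,270,160,115,90,2);o[402:582,330:560]=c
cv2.imwrite("pics/z1.png",o)
# jars: knob colour masks in both
for n,im in(("top",t),("side",s)):
    hsv=cv2.cvtColor(im,cv2.COLOR_BGR2HSV)
    m=cv2.inRange(hsv,(5,110,90),(16,255,255))
    k,l,st,ce=cv2.connectedComponentsWithStats(m)
    for j in range(1,k):
        if 40<st[j,4]<1500:print(n,ce[j].round(1),st[j])
    # tray
m=cv2.inRange(cv2.cvtColor(t,cv2.COLOR_BGR2HSV),(14,60,120),(26,200,255))
m=cv2.morphologyEx(m,cv2.MORPH_CLOSE,np.ones((15,15)))
for c in cv2.findContours(m,0,1)[0]:
    if cv2.contourArea(c)>1000:
        r=cv2.minAreaRect(c);print(r)
        b=cv2.boxPoints(r);print(b.round(1).tolist());print([onz("top",*p,.014)[:2].round(4).tolist() for p in b])
E
```

```text
top [417.4  45.7] [379  39  83  14 809]
top [201.1  50.1] [152  44  90  13 821]
top [295.7  89.1] [293  83   9  14  47]
top [340.2 105. ] [330  91  23  29 158]
top [252.2 121.7] [242 116  21  10  57]
top [460.4 160.2] [453 152  16  16 182]
top [400.2 166.7] [393 160  16  15 188]
top [491.5 195. ] [479 164  24  72 571]
top [409.7 210. ] [399 199  23  23 402]
top [453.6 211.9] [446 205  17  15 201]
top [405.4 253.2] [395 242  22  23 403]
top [447.9 255.3] [440 248  17  15 200]
top [ 13.5 305.8] [  0 294  29  23 444]
top [634.5 374.6] [629 351  11  49 457]
side [201.2  46.7] [196  40  14  13  83]
side [265.7 138.1] [ 231  121   75   35 1143]
side [ 45.9 135.4] [ 43 130   6  12  41]
side [376.  145.5] [367 137  19  20 127]
side [470.  175.4] [449 157  39  44 748]
side [380.2 246.8] [373 239  15  17 200]
side [339.1 259.9] [328 250  23  21 384]
side [293.8 266.6] [282 256  24  22 399]
side [405.9 270.8] [398 264  16  14 165]
side [353.  306.2] [345 297  17  20 256]
side [303.5 312.7] [296 303  17  20 257]
side [463.2 362.3] [436 323  56  77 662]
side [390.4 359.7] [345 336  82  50 839]
((
[... 746 characters left out ...]
4741211], [583.2000122070312, 67.4000015258789], [586.7999877929688, 99.80000305175781], [508.8999938964844, 108.5]]
[[0.8912, -0.5484], [0.9116, -0.7623], [0.8203, -0.767], [0.7997, -0.5543]]
((566.5, 199.5), (399.0, 145.0), 90.0)
[[494.0, 0.0], [639.0, 0.0], [639.0, 399.0], [494.0, 399.0]]
[[1.1105, -0.5262], [1.1012, -0.9264], [0.023, -0.8566], [0.0235, -0.4818]]
((261.54425048828125, 27.568208694458008), (55.25041961669922, 201.83209228515625), 89.01223754882812)
[[160.1999969482422, 1.7000000476837158], [362.0, -1.7999999523162842], [362.8999938964844, 53.400001525878906], [161.10000610351562, 56.900001525878906]]
[[1.1277, 0.4202], [1.1244, -0.1562], [0.9636, -0.1559], [0.9651, 0.415]]
```

View pics/z1.png

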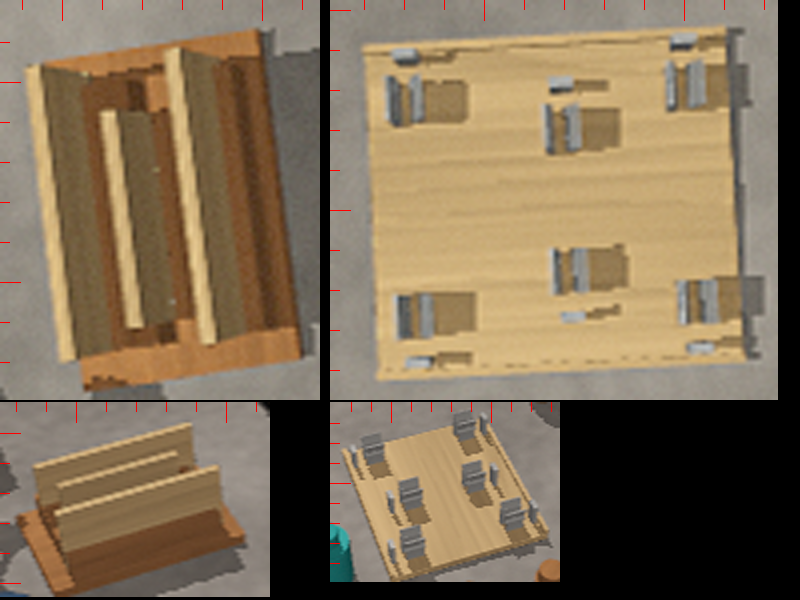

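```bash
cat > tray.py <<'E'
from h import *
L=lambda l,z:[onz("top",*p,z)[:2] for p in l]
E
python3 - <<'E'
from tray import *
for nm,l in dict(A=[(143.6,196.3),(151.7,269.5)],S=[(161.5,207.2),(168.2,261.2)],B=[(178.2,191.5),(186.5,265.5)]).items():
    a,b=L(l,.092);d=a-b;print(nm,((a+b)/2).round(4),np.hypot(*d).round(4),np.degrees(np.arctan2(d[1],d[0])).round(2))
c=L([(269.5,159.2),(360.2,154.8),(365.2,237),(273.5,242.5)],.02);c=np.array(c);print("tray",c.mean(0).round(4),[np.hypot(*(c[i]-c[i-1])).round(4) for i in range(4)])
for nm,l in dict(left=[(280.25,161.25),(283.75,237.75)],mid=[(319.25,168.5),(322.25,226.5)],right=[(349.75,158),(354,234.25)]).items():
    a,b=L(l,.046);d=a-b;print(nm,((a+b)/2).round(4),np.hypot(*d).round(4),np.degrees(np.arctan2(d[1],d[0])).round(2))
# jars
T=[(400.2,166.7),(409.7,210),(453.6,211.9),(405.4,253.2),(447.9,255.3)];S=[(380.2,246.8),(339.1,259.9),(353,306.2),(293.8,266.6),(303.5,312.7)]
for t,s in zip(T,S):
    c1,d1=ray("top",*t);c2,d2=ray("side",*s);k=np.linalg.lstsq(np.c_[d1,-d2],c2-c1,rcond=None)[0];print(((c1+d1*k[0]+c2+d2*k[1])/2).round(4),np.linalg.norm(c1+d1*k[0]-c2-d2*k[1]).round(4))
E
```

```text
A [0.4702 0.4075] 0.187 7.38
S [0.4662 0.3634] 0.1379 7.98
B [0.4804 0.3189] 0.1888 7.12
tray [ 0.5581 -0.0226] [np.float64(0.2284), np.float64(0.2494), np.float64(0.2247), np.float64(0.2487)]
left [0.5543 0.0703] 0.2042 2.32
mid [ 0.5581 -0.0329] 0.1546 2.28
right [ 0.561  -0.1154] 0.203 2.2
[ 0.6365 -0.2426  0.0583] 0.0025
[ 0.5212 -0.2599  0.0757] 0.001
[ 0.5154 -0.3773  0.0586] 0.0005
[ 0.4115 -0.246   0.0762] 0.0006
[ 0.4036 -0.3591  0.0579] 0.0005
```

```bash
cat > plan.py <<'E'
import sys,numpy as np
from rig import robot
from scipy.spatial.transform import Rotation as R
# usage: plan.py x y z yaw_of_tool_y_deg -> turn (tool rotvec) first, then shift in the final tool axes (cm)
o=robot.get_obs();p=o["position"];r=R.from_quat(o["tool_rot"])
ty=r.as_matrix()[:,1];now=np.degrees(np.arctan2(ty[1],ty[0]))
print("t",round(o["time"],2),"pos",p.round(4),"yaw",round(now,2),"F",o["ft_force"].round(1),"w",round(o["grip_width"],4),"gf",round(o["grip_force"],1),"q6",o["q"].round(2))
if len(sys.argv)>4:
    x,y,z,a=map(float,sys.argv[1:5]);a=now+(a-now+90)%180-90
    c,s=np.cos(np.radians(a)),np.sin(np.radians(a))
    Y=np.array([c,s,0]);Z=np.array([0,0,-1.]);M=np.c_[np.cross(Y,Z),Y,Z]
    print("turn",(r.inv()*R.from_matrix(M)).as_rotvec().round(3),"shift",(M.T@(np.array([x,y,z])-p)*100).round(2))
E
python3 plan.py .4702 .4075 .128 97.4; python3 -c "
from h import *
for u,v,z in[(385,128,.0),(397,106,.2),(459,159,.15),(429,122,.1),(354,267,.1),(414,291,.1),(487,172,0)]:print(onz('top',u,v,z).round(3))"
```

```text
t 0.1 pos [0.2595 0.568  0.2914] yaw 65.43 F [0.6 0.1 0. ] w 0.087 gf 0.0 q6 [ 0.96  0.53  1.43 -0.    1.18 -0.18]
turn [-0.002 -0.001 -0.558] shift [-18.82 -18.63  16.34]
[ 0.754 -0.215  0.   ]
[ 0.752 -0.208  0.2  ]
[ 0.638 -0.361  0.15 ]
[ 0.742 -0.308  0.1  ]
[ 0.38  -0.113  0.1  ]
[ 0.321 -0.259  0.1  ]
[ 0.626 -0.494  0.   ]
```

```bash
python3 -m crank '[[0,0,0,0,0,-0.186,0.65],[0,0,0,0,0,-0.186,0.65],[0,0,0,0,0,-0.186,0.65],[-3,-3,0,0,0,0,0.65],[-3,-3,0,0,0,0,0.65]]' 40 && python3 -m crank '[[-3,-3,0,0,0,0,0.65],[-3,-3,0,0,0,0,0.65],[-3,-3,0,0,0,0,0.65],[-3,-3,0,0,0,0,0.65],[0,0,5,0,0,0,0.65]]'; python3 plan.py .4702 .4075 .128 97.4
```

```text
time: 0.72
position: [0.3271, 0.5161, 0.2917]
tool_rot: [-0.065, 0.998, -0.0, -0.0]
ft_force: [0.2, 0.2, 0.5]
grip_width: 0.0449
grip_force: 0.0
time: 1.35
position: [0.4669, 0.4127, 0.2454]
tool_rot: [-0.063, 0.998, 0.002, 0.005]
ft_force: [0.3, 0.3, -0.4]
grip_width: 0.0306
grip_force: 0.0
t 1.35 pos [0.4669 0.4127 0.2454] yaw 97.17 F [ 0.3  0.3 -0.4] w 0.0306 gf 0.0 q6 [ 0.55  0.58  1.49 -0.    1.06 -1.15]
turn [ 0.004  0.011 -0.004] shift [-0.26 -0.56 11.74]
```

```bash
python3 -m crank '[[-0.2,-0.5,2,0,0,0,0.65],[0,0,0,0,0,0,0.65]]'; python3 plan.py .4702 .4075 .128 97.4
python3 - <<'E'
from h import *
o=np.zeros((600,800,3),np.uint8)
o[:560,:440]=crop("t",cams.camera("top")[:,:,::-1].copy(),125,165,110,140,4);
o[:420,445:795]=crop("s",cams.camera("side")[:,:,::-1].copy(),215,60,100,120,3.5);cv2.imwrite("pics/z2.png",o)
E
```

```text
time: 1.6
position: [0.4632, 0.4073, 0.2199]
tool_rot: [-0.064, 0.998, -0.001, -0.002]
ft_force: [-0.2, 0.6, 0.1]
grip_width: 0.0305
grip_force: 0.0
t 1.6 pos [0.4632 0.4073 0.2199] yaw 97.35 F [-0.2  0.6  0.1] w 0.0305 gf 0.0 q6 [ 0.54  0.6   1.52  0.    1.03 -1.16]
turn [-0.002 -0.005 -0.001] shift [-0.7  -0.07  9.19]
```

View pics/z2.png

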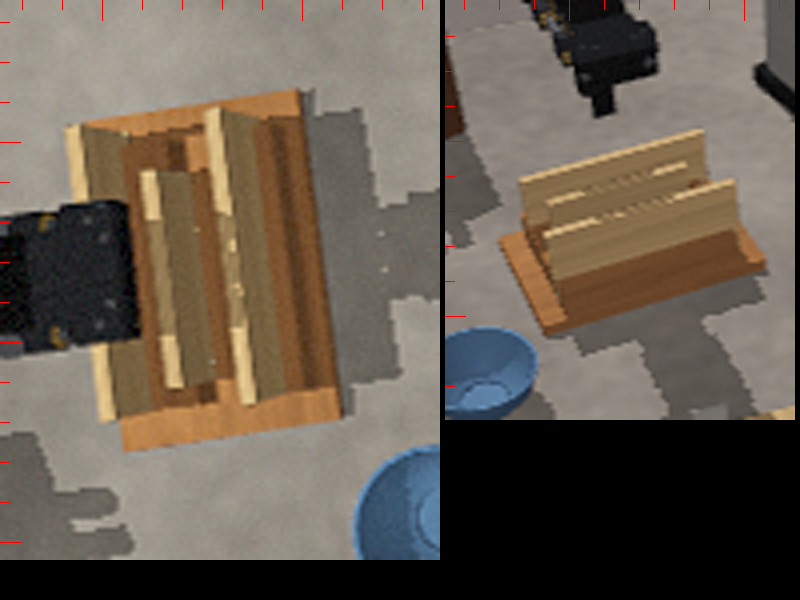

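The crop shows the gripper above the left long panel (top edge about (144,197)–(152,269)), aligned with it. I'll descend, grip and lift.

```bash
python3 -m crank '[[-0.7,0,3,0,0,0,0.65],[0,0,3,0,0,0,0.65],[0,0,2.2,0,0,0,0.65],[0,0,1,0,0,0,0.65],[0,0,0,0,0,0,0.65]]'; python3 plan.py .4702 .4075 .128 97.4; python3 -m crank '[[0,0,0,0,0,0,1],[0,0,0,0,0,0,1],[0,0,0,0,0,0,1],[0,0,0,0,0,0,1]]' 40;  python3 -m crank '[[0,0,-2,0,0,0,1],[0,0,-3,0,0,0,1],[0,0,-4,0,0,0,1],[0,0,-4,0,0,0,1],[0,0,0,0,0,0,1]]'; python3 plan.py .5544 .0708 .26 92.27
```

```text
time: 2.33
position: [0.4713, 0.4097, 0.1307]
tool_rot: [-0.065, 0.998, 0.0, 0.0]
ft_force: [0.2, 0.1, 0.7]
grip_width: 0.0308
grip_force: 0.0
t 2.33 pos [0.4713 0.4097 0.1307] yaw 97.43 F [0.2 0.1 0.7] w 0.0308 gf 0.0 q6 [ 0.54  0.74  1.55  0.    0.85 -1.16]
turn [0.    0.001 0.   ] shift [ 0.13 -0.21  0.27]
time: 2.82
position: [0.4714, 0.4095, 0.131]
tool_rot: [-0.065, 0.998, 0.0, 0.001]
ft_force: [-0.3, 0.2, 4.3]
grip_width: 0.0097
grip_force: 40.0
time: 3.45
position: [0.4726, 0.4103, 0.2638]
tool_rot: [-0.065, 0.998, 0.002, 0.003]
ft_force: [1.4, -0.2, -0.5]
grip_width: 0.0098
grip_force: 40.0
t 3.45 pos [0.4726 0.4103 0.2638] yaw 97.4 F [ 1.4 -0.2 -0.5] w 0.0098 gf 40.0 q6 [ 0.54  0.56  1.46  0.    1.11 -1.16]
turn [0.003 0.007 0.09 ] shift [ -6.83 -34.24   0.38]
```

```bash
python3 -m crank '[[0,0,0,0,0,0.09,1],[-1.2,-5.7,0,0,0,0,1],[-1.2,-5.7,0,0,0,0,1],[-1.2,-5.7,0,0,0,0,1],[-1.1,-5.7,0,0,0,0,1]]'; python3 -m crank '[[-1.1,-5.7,0,0,0,0,1],[-1,-5.7,0,0,0,0,1],[0,0,4,0,0,0,1],[0,0,2,0,0,0,1],[0,0,0,0,0,0,1]]';python3 plan.py .5544 .0708 .195 92.27
```

```text
time: 4.08
position: [0.5264, 0.1815, 0.2586]
tool_rot: [-0.02, 1.0, -0.0, -0.001]
ft_force: [0.7, -0.0, -0.7]
grip_width: 0.0098
grip_force: 40.0
time: 4.7
position: [0.5504, 0.07, 0.1974]
tool_rot: [-0.019, 1.0, 0.0, -0.004]
ft_force: [0.4, -0.5, -0.9]
grip_width: 0.0098
grip_force: 40.0
t 4.7 pos [0.5504 0.07   0.1974] yaw 92.2 F [ 0.4 -0.5 -0.9] w 0.0098 gf 40.0 q6 [-0.07  0.57  1.69  0.    0.89 -1.68]
turn [ 0.001 -0.007 -0.001] shift [-0.4   0.06  0.24]
```

```bash
python3 -m crank '[[-0.3,0,0,0,0,0,1],[0,0,0,0,0,0,1]]';python3 plan.py .5544 .0708 .195 92.27
python3 - <<'E'
from h import *
o=np.zeros((600,800,3),np.uint8)
o[:440,:480]=crop("t",cams.camera("top")[:,:,::-1].copy(),255,140,120,110,4);
o[:400,485:800]=crop("s",cams.camera("side")[:,:,::-1].copy(),265,130,105,134,3)[:400];cv2.imwrite("pics/z3.png",o)
E
```

```text
time: 4.95
position: [0.5564, 0.0706, 0.2012]
tool_rot: [-0.02, 1.0, -0.0, 0.001]
ft_force: [0.4, 0.5, -1.6]
grip_width: 0.0099
grip_force: 40.0
t 4.95 pos [0.5564 0.0706 0.2012] yaw 92.28 F [ 0.4  0.5 -1.6] w 0.0099 gf 40.0 q6 [-0.07  0.56  1.68 -0.    0.89 -1.68]
turn [-0.     0.003  0.   ] shift [0.2  0.03 0.62]
```

View pics/z3.png

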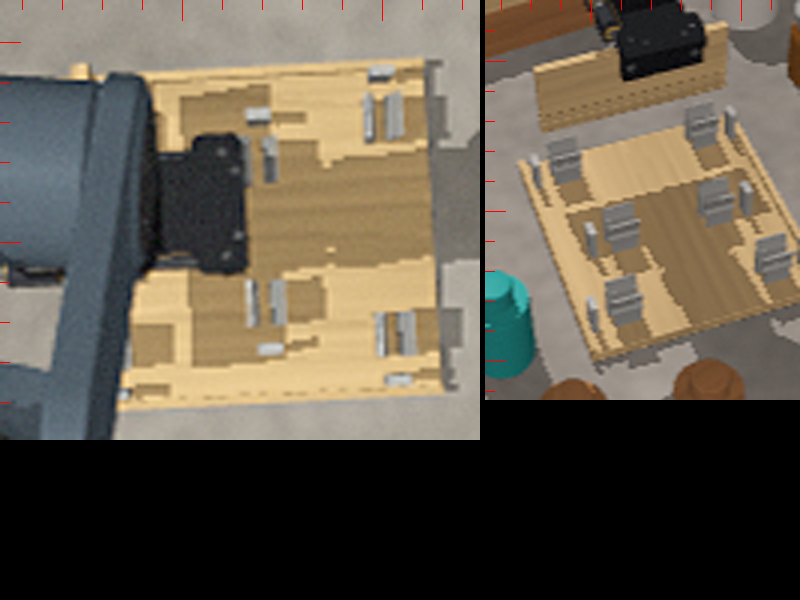

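```bash
python3 -c "
from h import *
for u,v,z in[(283.7,173.3,.082),(345,159,.082),(281,182.5,.046),(346.7,166.9,.046)]:print(onz('side',u,v,z).round(4))"
```

```text
[0.4633 0.0664 0.082 ]
[0.6521 0.0698 0.082 ]
[0.4525 0.0678 0.046 ]
[0.6594 0.0715 0.046 ]
```

```bash
python3 -m crank '[[0.15,0,1.5,0,0,0,1],[0,0,1.5,0,0,0,1],[0,0,0.5,0,0,0,1],[0,0,0,0,0,0,1]]' 60;python3 plan.py .5546 .0705 .131 92.27; python3 -m crank '[[0,0,0.5,0,0,0,1],[0,0,0.5,0,0,0,1],[0,0,0.5,0,0,0,1],[0,0,0,0,0,0,1]]';python3 plan.py .5546 .0705 .131 92.27
```

```text
time: 5.55
position: [0.5535, 0.0703, 0.1643]
tool_rot: [-0.02, 1.0, 0.0, -0.001]
ft_force: [-0.1, 0.6, -0.7]
grip_width: 0.0095
grip_force: 60.0
t 5.55 pos [0.5535 0.0703 0.1643] yaw 92.24 F [-0.1  0.6 -0.7] w 0.0095 gf 60.0 q6 [-0.07  0.62  1.71 -0.    0.81 -1.68]
turn [ 0.    -0.002 -0.   ] shift [-0.11  0.02  3.33]
time: 6.05
position: [0.5543, 0.0714, 0.1503]
tool_rot: [-0.019, 1.0, 0.001, 0.001]
ft_force: [0.3, 4.3, -0.5]
grip_width: 0.0098
grip_force: 60.0
t 6.05 pos [0.5543 0.0714 0.1503] yaw 92.18 F [ 0.3  4.3 -0.5] w 0.0098 gf 60.0 q6 [-0.07  0.64  1.72  0.    0.78 -1.68]
turn [ 0.002  0.001 -0.002] shift [-0.03 -0.09  1.93]
```

```bash
python3 -m crank '[[0,0,0.6,0,0,0,1],[0,0,0.6,0,0,0,1],[0,0,0.5,0,0,0,1],[0,0,0,0,0,0,1]]';python3 plan.py .5546 .0705 .131 92.27; python3 -m crank '[[0,0,0.4,0,0,0,1],[0,0,0,0,0,0,1],[0,0,0,0,0,0,1]]';python3 plan.py .5546 .0705 .131 92.27
```

```text
time: 6.55
position: [0.5541, 0.0714, 0.1327]
tool_rot: [-0.019, 1.0, 0.001, 0.0]
ft_force: [2.0, 5.5, -4.0]
grip_width: 0.0094
grip_force: 60.0
t 6.55 pos [0.5541 0.0714 0.1327] yaw 92.18 F [ 2.   5.5 -4. ] w 0.0094 gf 60.0 q6 [-0.07  0.67  1.73  0.    0.74 -1.68]
turn [ 0.002  0.001 -0.002] shift [-0.05 -0.09  0.17]
time: 6.92
position: [0.5542, 0.0715, 0.131]
tool_rot: [-0.019, 1.0, 0.001, 0.001]
ft_force: [-1.6, 4.4, 12.0]
grip_width: 0.0095
grip_force: 60.0
t 6.92 pos [0.5542 0.0715 0.131 ] yaw 92.2 F [-1.6  4.4 12. ] w 0.0095 gf 60.0 q6 [-0.07  0.68  1.73  0.    0.74 -1.68]
turn [ 0.002  0.002 -0.001] shift [-0.04 -0.1  -0.  ]
```

```bash
python3 -m crank '[[0,0,0.3,0,0,0,1],[0,0,0.3,0,0,0,1],[0,0,0,0,0,0,1]]'; python3 -m crank '[[0,0,-0.6,0,0,0,1],[0,0,0,0,0,0,0.65],[0,0,0,0,0,0,0.65],[0,0,0,0,0,0,0.65]]';python3 -m crank '[[0,0,-3,0,0,0,0.65],[0,0,-5,0,0,0,0.65],[0,0,-5,0,0,0,0.65],[0,0,0,0,0,0,0.65]]' 40;python3 plan.py .4804 .3189 .25 97.4
```

```text
time: 7.3
position: [0.5541, 0.0716, 0.1308]
tool_rot: [-0.02, 1.0, 0.001, 0.002]
ft_force: [-11.4, 5.4, 51.6]
grip_width: 0.0095
grip_force: 60.0
time: 7.8
position: [0.5539, 0.0699, 0.1286]
tool_rot: [-0.02, 1.0, -0.0, -0.0]
ft_force: [0.7, 0.2, -0.1]
grip_width: 0.0281
grip_force: 0.0
time: 8.3
position: [0.5564, 0.0698, 0.2629]
tool_rot: [-0.02, 1.0, -0.001, 0.004]
ft_force: [0.4, 0.4, 0.4]
grip_width: 0.0309
grip_force: 0.0
t 8.3 pos [0.5564 0.0698 0.2629] yaw 92.24 F [0.4 0.4 0.4] w 0.0309 gf 0.0 q6 [-0.07  0.48  1.63 -0.    1.03 -1.68]
turn [-0.002  0.009 -0.09 ] shift [ 4.33 25.68  1.29]
```

```bash
python3 -m crank '[[0,0,0,0,0,-0.09,0.65],[0.9,5.1,0,0,0,0,0.65],[0.9,5.1,0,0,0,0,0.65],[0.9,5.1,0,0,0,0,0.65],[0.8,5.1,0,0,0,0,0.65]]'; python3 -m crank '[[0.8,5.1,1,0,0,0,0.65],[0,0,4,0,0,0,0.65],[0,0,2,0,0,0,0.65],[0,0,0,0,0,0,0.65]]';python3 plan.py .4804 .3189 .13 97.4
python3 - <<'E'
from h import *
o=np.zeros((450,800,3),np.uint8)
o[:440,:480]=crop("t",cams.camera("top")[:,:,::-1].copy(),255,140,120,110,4);
o[:402,485:800]=crop("s",cams.camera("side")[:,:,::-1].copy(),265,130,105,134,3)[:402];cv2.imwrite("pics/z4.png",o)
E
```

```text
time: 8.93
position: [0.4918, 0.269, 0.2574]
tool_rot: [-0.064, 0.998, -0.001, -0.001]
ft_force: [0.9, 0.2, -0.3]
grip_width: 0.0306
grip_force: 0.0
time: 9.43
position: [0.4767, 0.3169, 0.1861]
tool_rot: [-0.065, 0.998, -0.001, -0.003]
ft_force: [-0.1, 0.3, 0.3]
grip_width: 0.0307
grip_force: 0.0
t 9.43 pos [0.4767 0.3169 0.1861] yaw 97.42 F [-0.1  0.3  0.3] w 0.0307 gf 0.0 q6 [ 0.39  0.6   1.66 -0.    0.89 -1.31]
turn [-0.002 -0.007  0.   ] shift [-0.4   0.15  5.61]
```

View pics/z4.png

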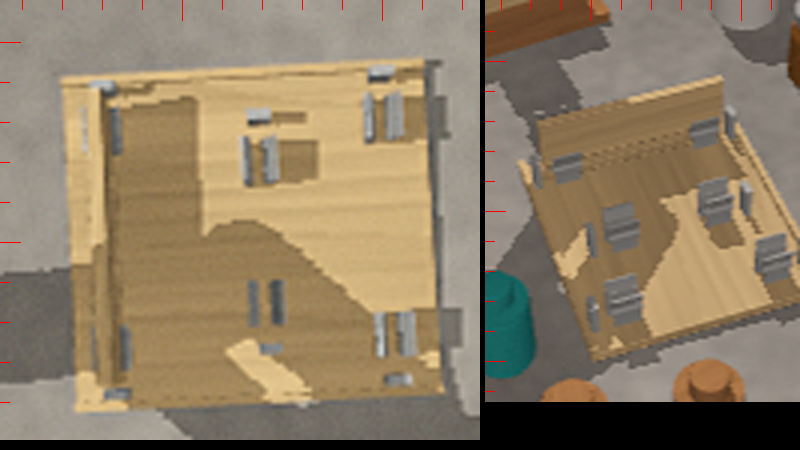

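The first panel is home, upright between the clips at about (277–283,160–240). On to the second long panel.

```bash
python3 -m crank '[[-0.2,0.1,2.5,0,0,0,0.65],[0,0,2.2,0,0,0,0.65],[0,0,0.5,0,0,0,0.65],[0,0,0,0,0,0,0.65]]'; python3 plan.py .4804 .3189 .13 97.4; python3 -m crank '[[0,0,0,0,0,0,1],[0,0,0,0,0,0,1],[0,0,0,0,0,0,1],[0,0,0,0,0,0,1]]' 40;  python3 plan.py; python3 -m crank '[[0,0,-2,0,0,0,1],[0,0,-3,0,0,0,1],[0,0,-4,0,0,0,1],[0,0,-4,0,0,0,1],[0,0,0,0,0,0,1]]' 60; python3 plan.py .5614 -.1166 .26 92.27
```

```text
time: 10.02
position: [0.4808, 0.3189, 0.1379]
tool_rot: [-0.064, 0.998, 0.0, 0.001]
ft_force: [0.7, 0.5, -0.2]
grip_width: 0.0302
grip_force: 0.0
t 10.03 pos [0.4808 0.3189 0.1379] yaw 97.38 F [ 0.7  0.5 -0.2] w 0.0302 gf 0.0 q6 [ 0.39  0.68  1.68 -0.    0.78 -1.31]
turn [ 0.     0.001 -0.   ] shift [0.04 0.01 0.79]
time: 10.52
position: [0.4805, 0.319, 0.1379]
tool_rot: [-0.065, 0.998, 0.0, 0.0]
ft_force: [-0.6, 0.1, 3.4]
grip_width: 0.0099
grip_force: 40.0
t 10.53 pos [0.4805 0.319  0.1379] yaw 97.42 F [-0.6  0.1  3.4] w 0.0099 gf 40.0 q6 [ 0.39  0.68  1.68 -0.    0.78 -1.31]
time: 11.15
position: [0.4818, 0.3196, 0.2704]
tool_rot: [-0.065, 0.998, 0.001, 0.004]
ft_force: [-0.4, 0.4, -1.5]
grip_width: 0.0096
grip_force: 60.0
t 11.15 pos [0.4818 0.3196 0.2704] yaw 97.41 F [-0.4  0.4 -1.5] w 0.0096 gf 60.0 q6 [ 0.39  0.49  1.58  0.    1.07 -1.31]
turn [0.002 0.007 0.09 ] shift [ -6.22 -43.9    1.04]
```

```bash
python3 -m crank '[[0,0,0,0,0,0.09,1],[-0.8,-5.5,0,0,0,0,1],[-0.8,-5.5,0,0,0,0,1],[-0.8,-5.5,0,0,0,0,1],[-0.8,-5.5,0,0,0,0,1]]'; python3 -m crank '[[-0.8,-5.5,0,0,0,0,1],[-0.8,-5.5,0,0,0,0,1],[-0.8,-5.5,0,0,0,0,1],[-0.8,-5.4,0,0,0,0,1],[0,0,0,0,0,0,1]]';python3 -m crank '[[0,0,4,0,0,0,1],[0,0,2.5,0,0,0,1],[0,0,0,0,0,0,1]]'; python3 plan.py .5614 -.1166 .195 92.27
```

```text
time: 11.78
position: [0.5201, 0.0987, 0.2657]
tool_rot: [-0.02, 1.0, 0.0, -0.001]
ft_force: [1.3, -0.3, -1.5]
grip_width: 0.0095
grip_force: 60.0
time: 12.4
position: [0.5618, -0.1213, 0.2657]
tool_rot: [-0.017, 1.0, -0.0, -0.0]
ft_force: [0.5, -0.2, -1.1]
grip_width: 0.0096
grip_force: 60.0
time: 12.78
position: [0.5591, -0.1156, 0.1992]
tool_rot: [-0.02, 1.0, 0.002, -0.004]
ft_force: [-0.3, -0.7, -0.8]
grip_width: 0.0093
grip_force: 60.0
t 12.78 pos [ 0.5591 -0.1156  0.1992] yaw 92.28 F [-0.3 -0.7 -0.8] w 0.0093 gf 60.0 q6 [-0.4   0.58  1.65  0.    0.92 -2.01]
turn [ 0.004 -0.007  0.   ] shift [-0.23 -0.11  0.42]
```

```bash
python3 -m crank '[[-0.1,-0.1,1.5,0,0,0,1],[0,0,1.5,0,0,0,1],[0,0,0.5,0,0,0,1],[0,0,0,0,0,0,1]]'; python3 plan.py .5614 -.1166 .138 92.27;  python3 -m crank '[[0,0,0.5,0,0,0,1],[0,0,0.5,0,0,0,1],[0,0,0,0,0,0,1]]'; python3 plan.py .5614 -.1166 .138 92.27
```

```text
time: 13.28
position: [0.5623, -0.1182, 0.1669]
tool_rot: [-0.02, 1.0, 0.0, -0.0]
ft_force: [-0.1, -0.0, -0.7]
grip_width: 0.0095
grip_force: 60.0
t 13.28 pos [ 0.5623 -0.1182  0.1669] yaw 92.25 F [-0.1 -0.  -0.7] w 0.0095 gf 60.0 q6 [-0.4   0.63  1.67 -0.    0.84 -2.01]
turn [ 0.    -0.001 -0.   ] shift [0.09 0.16 2.89]
time: 13.65
position: [0.5625, -0.1168, 0.1574]
tool_rot: [-0.019, 1.0, 0.001, 0.0]
ft_force: [1.2, 5.6, 1.3]
grip_width: 0.0098
grip_force: 60.0
t 13.65 pos [ 0.5625 -0.1168  0.1574] yaw 92.18 F [1.2 5.6 1.3] w 0.0098 gf 60.0 q6 [-0.4   0.65  1.67  0.    0.82 -2.01]
turn [ 0.003  0.001 -0.002] shift [0.11 0.03 1.94]
```

Run:
```python
from h import *
s=cams.camera("side")[:,:,::-1].copy();cv2.imwrite("pics/z5.png",crop("s",s,280,150,120,120,5))
```

```text
(no output)
```

View pics/z5.png

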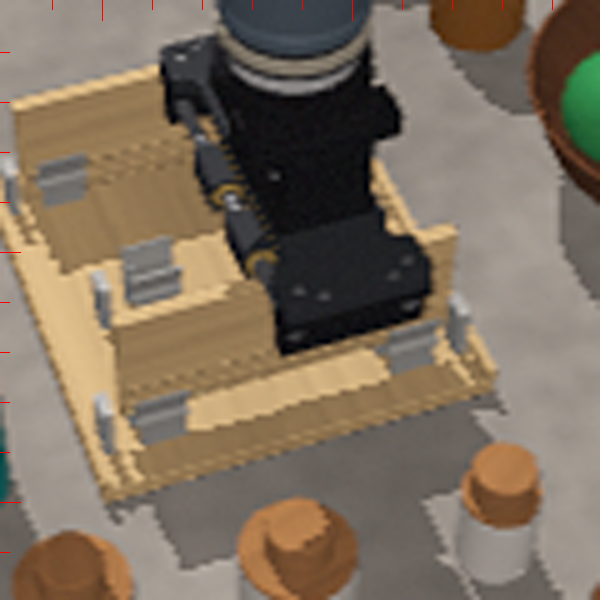

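The panel is entering both right-slot clips, at (312,233) and (362,219) in the side view. Same Fy signature as before, so I push it home.

```bash
python3 -m crank '[[0,0,0.6,0,0,0,1],[0,0,0.6,0,0,0,1],[0,0,0.5,0,0,0,1],[0,0,0.3,0,0,0,1],[0,0,0,0,0,0,1]]';python3 plan.py .5546 .0705 .138 92.27; python3 -m crank '[[0,0,0.3,0,0,0,1],[0,0,0,0,0,0,1],[0,0,0,0,0,0,1]]'
```

```text
time: 14.32
position: [0.5621, -0.1168, 0.1378]
tool_rot: [-0.019, 1.0, 0.001, -0.0]
ft_force: [-1.5, 5.6, 5.2]
grip_width: 0.0097
grip_force: 60.0
t 14.32 pos [ 0.5621 -0.1168  0.1378] yaw 92.2 F [-1.5  5.6  5.2] w 0.0097 gf 60.0 q6 [-0.4   0.68  1.68  0.    0.78 -2.01]
turn [ 0.003 -0.001 -0.001] shift [ 1.000e-02  1.874e+01 -2.000e-02]
time: 14.7
position: [0.5621, -0.1168, 0.1378]
tool_rot: [-0.019, 1.0, 0.001, 0.0]
ft_force: [-5.2, 7.5, 23.3]
grip_width: 0.0092
grip_force: 60.0
```

```bash
python3 -m crank '[[0,0,0.3,0,0,0,1],[0,0,-0.5,0,0,0,1],[0,0,0,0,0,0,0.65],[0,0,0,0,0,0,0.65],[0,0,0,0,0,0,0.65]]'; python3 -m crank '[[0,0,-3,0,0,0,0.65],[0,0,-5,0,0,0,0.65],[0,0,-5,0,0,0,0.65],[0,0,0,0,0,0,0.65]]' 40;python3 plan.py .4662 .3634 .25 97.6
```

```text
time: 15.32
position: [0.5627, -0.1188, 0.1359]
tool_rot: [-0.02, 1.0, -0.0, 0.0]
ft_force: [-1.2, -0.7, -0.3]
grip_width: 0.028
grip_force: 0.0
time: 15.82
position: [0.5649, -0.1196, 0.2703]
tool_rot: [-0.02, 1.0, -0.002, 0.005]
ft_force: [-0.8, 0.1, -0.4]
grip_width: 0.0303
grip_force: 0.0
t 15.82 pos [ 0.5649 -0.1196  0.2703] yaw 92.24 F [-0.8  0.1 -0.4] w 0.0303 gf 0.0 q6 [-0.4   0.49  1.58 -0.    1.06 -2.01]
turn [-0.005  0.009 -0.094] shift [ 3.4  49.18  2.03]
```

```bash
python3 -m crank '[[0,0,0,0,0,-0.094,0.65],[0.4,5.5,0,0,0,0,0.65],[0.4,5.5,0,0,0,0,0.65],[0.4,5.5,0,0,0,0,0.65],[0.4,5.5,0,0,0,0,0.65]]'; python3 -m crank '[[0.4,5.5,0,0,0,0,0.65],[0.4,5.5,0,0,0,0,0.65],[0.4,5.5,0,0,0,0,0.65],[0.4,5.5,0,0,0,0,0.65],[0.2,5.2,0,0,0,0,0.65]]';python3 -m crank '[[0,0,5,0,0,0,0.65],[0,0,3,0,0,0,0.65],[0,0,0,0,0,0,0.65]]';python3 plan.py .4662 .3634 .136 97.6
python3 - <<'E'
from h import *
o=np.zeros((450,800,3),np.uint8)
o[:440,:480]=crop("t",cams.camera("top")[:,:,::-1].copy(),255,140,120,110,4);
o[:402,485:800]=crop("s",cams.camera("side")[:,:,::-1].copy(),220,80,105,134,3)[:402];cv2.imwrite("pics/z6.png",o)
E
```

```text
time: 16.45
position: [0.5165, 0.0989, 0.2648]
tool_rot: [-0.066, 0.998, -0.0, -0.001]
ft_force: [1.0, -0.5, -0.6]
grip_width: 0.0301
grip_force: 0.0
time: 17.08
position: [0.4625, 0.3662, 0.2645]
tool_rot: [-0.067, 0.998, -0.001, -0.001]
ft_force: [0.4, -0.0, -0.4]
grip_width: 0.0301
grip_force: 0.0
time: 17.45
position: [0.4614, 0.3638, 0.1825]
tool_rot: [-0.067, 0.998, -0.002, -0.004]
ft_force: [0.0, 0.3, 0.7]
grip_width: 0.0305
grip_force: 0.0
t 17.45 pos [0.4614 0.3638 0.1825] yaw 97.65 F [0.  0.3 0.7] w 0.0305 gf 0.0 q6 [ 0.48  0.62  1.62 -0.    0.91 -1.23]
turn [-0.003 -0.008  0.001] shift [-0.47 -0.1   4.65]
```

View pics/z6.png

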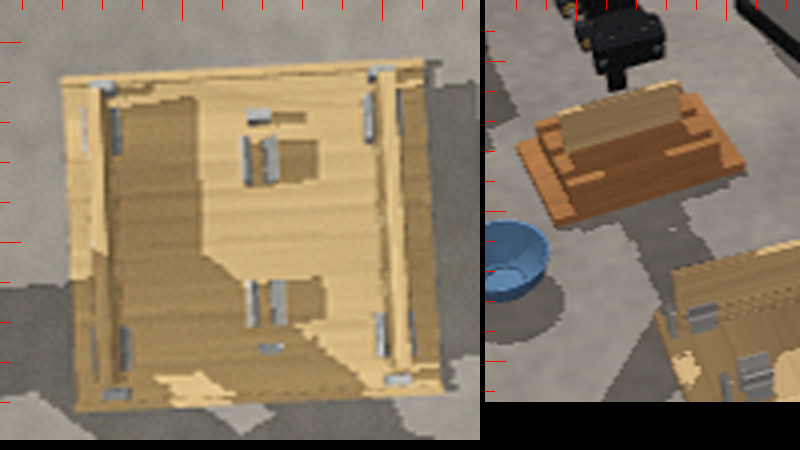

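Both long panels are seated, and the short one stands alone in the middle groove. I'll grasp it.

```bash
python3 -m crank '[[-0.2,0,2,0,0,0,0.65],[0,0,2,0,0,0,0.65],[0,0,0.5,0,0,0,0.65],[0,0,0,0,0,0,0.65]]'; python3 plan.py .4662 .3634 .136 97.6; python3 -m crank '[[0,0,0,0,0,0,1],[0,0,0,0,0,0,1],[0,0,0,0,0,0,1],[0,0,0,0,0,0,1]]' 40;  python3 plan.py; python3 -m crank '[[0,0,-2,0,0,0,1],[0,0,-3,0,0,0,1],[0,0,-4,0,0,0,1],[0,0,-4,0,0,0,1],[0,0,0,0,0,0,1]]' 60; python3 plan.py .5583 -.0328 .26 92.27
```

```text
time: 18.05
position: [0.4661, 0.3652, 0.1421]
tool_rot: [-0.066, 0.998, 0.0, 0.001]
ft_force: [-0.2, 0.7, -0.1]
grip_width: 0.0304
grip_force: 0.0
t 18.05 pos [0.4661 0.3652 0.1421] yaw 97.61 F [-0.2  0.7 -0.1] w 0.0304 gf 0.0 q6 [ 0.48  0.69  1.64 -0.    0.82 -1.23]
turn [0.    0.001 0.   ] shift [ 0.01 -0.18  0.61]
time: 18.55
position: [0.4656, 0.3651, 0.1417]
tool_rot: [-0.067, 0.998, -0.0, 0.0]
ft_force: [0.2, -0.4, 3.3]
grip_width: 0.0096
grip_force: 39.9
t 18.55 pos [0.4656 0.3651 0.1417] yaw 97.66 F [ 0.2 -0.4  3.3] w 0.0096 gf 39.9 q6 [ 0.48  0.69  1.64 -0.    0.82 -1.23]
time: 19.18
position: [0.4669, 0.3661, 0.2746]
tool_rot: [-0.067, 0.998, 0.002, 0.003]
ft_force: [0.4, -0.3, -1.2]
grip_width: 0.0093
grip_force: 59.9
t 19.18 pos [0.4669 0.3661 0.2746] yaw 97.63 F [ 0.4 -0.3 -1.2] w 0.0093 gf 59.9 q6 [ 0.48  0.5   1.54  0.    1.09 -1.23]
turn [0.003 0.007 0.094] shift [ -7.55 -40.22   1.46]
```

```bash
python3 -m crank '[[0,0,0,0,0,0.094,1],[-1,-5,0,0,0,0,1],[-1,-5,0,0,0,0,1],[-1,-5,0,0,0,0,1],[-0.9,-5,0,0,0,0,1]]'; python3 -m crank '[[-0.9,-5,0,0,0,0,1],[-0.9,-5,0,0,0,0,1],[-0.9,-5,0,0,0,0,1],[-0.9,-5,0,0,0,0,1],[0,0,0,0,0,0,1]]';python3 -m crank '[[0,0,4,0,0,0,1],[0,0,3,0,0,0,1],[0,0,0,0,0,0,1]]'; python3 plan.py .5583 -.0328 .142 92.27
```

```text
time: 19.8
position: [0.5116, 0.1653, 0.2697]
tool_rot: [-0.02, 1.0, -0.0, -0.001]
ft_force: [0.6, -0.1, -1.1]
grip_width: 0.0096
grip_force: 59.9
time: 20.42
position: [0.5565, -0.035, 0.2698]
tool_rot: [-0.017, 1.0, -0.0, -0.001]
ft_force: [-0.9, 0.2, -1.2]
grip_width: 0.0096
grip_force: 59.9
time: 20.8
position: [0.5534, -0.0301, 0.1982]
tool_rot: [-0.02, 1.0, 0.001, -0.004]
ft_force: [0.6, 0.9, -1.3]
grip_width: 0.0093
grip_force: 59.9
t 20.8 pos [ 0.5534 -0.0301  0.1982] yaw 92.28 F [ 0.6  0.9 -1.3] w 0.0093 gf 59.9 q6 [-0.26  0.57  1.69  0.    0.89 -1.87]
turn [ 0.003 -0.008  0.   ] shift [-0.48 -0.29  5.62]
```

```bash
python3 -m crank '[[-0.1,-0.2,1.5,0,0,0,1],[0,0,1,0,0,0,1],[0,0,0.5,0,0,0,1],[0,0,0,0,0,0,1]]'; python3 plan.py .5583 -.0328 .142 92.27;  python3 -m crank '[[0,0,0.5,0,0,0,1],[0,0,0.5,0,0,0,1],[0,0,0,0,0,0,1]]'; python3 plan.py .5583 -.0328 .142 92.27
```

```text
time: 21.3
position: [0.557, -0.0335, 0.1711]
tool_rot: [-0.02, 1.0, 0.0, -0.0]
ft_force: [-0.4, 0.8, -1.1]
grip_width: 0.0096
grip_force: 59.9
t 21.3 pos [ 0.557  -0.0335  0.1711] yaw 92.24 F [-0.4  0.8 -1.1] w 0.0096 gf 59.9 q6 [-0.26  0.61  1.71  0.    0.83 -1.87]
turn [ 0. -0. -0.] shift [-0.13  0.07  2.91]
time: 21.68
position: [0.5573, -0.0324, 0.1614]
tool_rot: [-0.019, 1.0, 0.001, 0.0]
ft_force: [-0.0, 5.6, 1.5]
grip_width: 0.0096
grip_force: 60.0
t 21.68 pos [ 0.5573 -0.0324  0.1614] yaw 92.18 F [-0.   5.6  1.5] w 0.0096 gf 60.0 q6 [-0.26  0.62  1.71  0.    0.8  -1.87]
turn [ 0.002  0.001 -0.002] shift [-0.09 -0.04  1.94]
```

```bash
python3 -m crank '[[0,0,0.6,0,0,0,1],[0,0,0.6,0,0,0,1],[0,0,0.5,0,0,0,1],[0,0,0.3,0,0,0,1],[0,0,0,0,0,0,1]]'; python3 -m crank '[[0,0,0.3,0,0,0,1],[0,0,0,0,0,0,1],[0,0,0,0,0,0,1]]'; python3 plan.py
```

```text
time: 22.3
position: [0.5569, -0.0323, 0.1417]
tool_rot: [-0.019, 1.0, 0.001, -0.0]
ft_force: [-0.1, 5.7, 4.8]
grip_width: 0.0098
grip_force: 60.0
time: 22.68
position: [0.5568, -0.0324, 0.1416]
tool_rot: [-0.019, 1.0, 0.001, 0.0]
ft_force: [-5.0, 5.5, 24.1]
grip_width: 0.0094
grip_force: 60.0
t 22.68 pos [ 0.5568 -0.0324  0.1416] yaw 92.23 F [-5.   5.5 24.1] w 0.0094 gf 60.0 q6 [-0.26  0.66  1.72  0.    0.76 -1.87]
```

```bash
python3 -m crank '[[0,0,0.2,0,0,0,1],[0,0,-0.5,0,0,0,1],[0,0,0,0,0,0,0.65],[0,0,0,0,0,0,0.65],[0,0,0,0,0,0,0.65]]'; python3 -m crank '[[0,0,-3,0,0,0,0.65],[0,0,-5,0,0,0,0.65],[0,0,-5,0,0,0,0.65],[0,0,0,0,0,0.174,0.3],[0,0,0,0,0,0.174,0.3]]' 30;python3 -m crank '[[0,0,0,0,0,0.174,0.3],[0,0,0,0,0,0.174,0.3],[0,0,0,0,0,0.174,0.3],[0,0,0,0,0,0.174,0.3],[0,0,0,0,0,0.174,0.3]]';python3 -m crank '[[0,0,0,0,0,0.174,0.3],[0,0,0,0,0,0.174,0.3],[0,0,0,0,0,0,0.3]]'
cat > jars.py <<'E'
from h import *
pts={}
for n in("top","side"):
    im=cams.camera(n)[:,:,::-1].copy();cv2.imwrite(f"pics/l{n}.png",im)
    m=cv2.inRange(cv2.cvtColor(im,cv2.COLOR_BGR2HSV),(5,110,90),(16,255,255))
    k,l,st,ce=cv2.connectedComponentsWithStats(m);pts[n]=[(ce[j],st[j,4]) for j in range(1,k) if 90<st[j,4]<500]
for t,a in pts["top"]:
    for s,b in pts["side"]:
        c1,d1=ray("top",*t);c2,d2=ray("side",*s);k=np.linalg.lstsq(np.c_[d1,-d2],c2-c1,rcond=None)[0];p=(c1+d1*k[0]+c2+d2*k[1])/2;g=np.linalg.norm(c1+d1*k[0]-c2-d2*k[1])
        if g<.006 and .03<p[2]<.11 and abs(p[0]-.55)<.25 and -.5<p[1]<.2:
            z=.095 if p[2]>.067 else .071
            print("BIG" if z>.09 else "small",t.round(1),a,s.round(1),b,p.round(4),g.round(4),"ontop",onz("top",*t,z).round(4))
E
python3 jars.py; python3 plan.py
```

```text
time: 23.3
position: [0.5572, -0.034, 0.1408]
tool_rot: [-0.02, 1.0, -0.0, -0.0]
ft_force: [0.2, 0.4, -0.9]
grip_width: 0.0279
grip_force: 0.0
time: 23.92
position: [0.5574, -0.034, 0.272]
tool_rot: [0.157, 0.988, -0.0, 0.001]
ft_force: [-0.8, 0.8, -0.7]
grip_width: 0.0429
grip_force: 0.0
time: 24.55
position: [0.557, -0.0339, 0.2707]
tool_rot: [0.558, 0.83, -0.0, -0.0]
ft_force: [-0.1, 0.2, 0.5]
grip_width: 0.061
grip_force: 0.0
time: 24.92
position: [0.5571, -0.0338, 0.2708]
tool_rot: [0.691, 0.723, -0.0, -0.0]
ft_force: [0.8, 0.2, 0.3]
grip_width: 0.0609
grip_force: 0.0
small [400.4 166.7] 181 [380.  246.9] 203 [ 0.6362 -0.243   0.0585] 0.0018 ontop [ 0.6334 -0.2401  0.071 ]
BIG [409.6 210.1] 393 [339.  259.9] 382 [ 0.521  -0.2598  0.0755] 0.0011 ontop [ 0.5198 -0.2549  0.095 ]
small [453.6 211.9] 184 [353.3 306.4] 255 [ 0.5157 -0.3775  0.0578] 0.001 ontop [ 0.5148 -0.3727  0.071 ]
BIG [405.4 253.2] 400 [293.8 266.7] 400 [ 0.4115 -0.246   0.0759] 0.0006 ontop [ 0.4128 -0.2416  0.095 ]
small [448.4 255.3] 184 [303.7 312.9] 264 [ 0.4037 -0.3601  0.0589] 0.0006 ontop [ 0.4045 -0.3559  0.071 ]
t 25.02 pos [ 0.5571 -0.0337  0.271 ] yaw 2.67 F [0.6 0.  0.3] w 0.0607 gf 0.0 q6 [-0.26  0.46  1.62 -0.    1.05 -0.31]
```

```bash
python3 - <<'E'
from h import *
t=cv2.imread("pics/ltop.png");s=cv2.imread("pics/lside.png")
o=np.zeros((600,800,3),np.uint8)
o[:600,:400]=crop("t",t,380,145,100,150,4);o[:600,405:795]=crop("s",s,265,150,130,200,3);cv2.imwrite("pics/z7.png",o)
E
python3 plan.py .521 -.259 .2 2.27
```

```text
t 25.02 pos [ 0.5571 -0.0337  0.271 ] yaw 2.67 F [0.6 0.  0.3] w 0.0607 gf 0.0 q6 [-0.26  0.46  1.62 -0.    1.05 -0.31]
turn [-0.001  0.     0.007] shift [-22.37  -4.5    7.1 ]
```

View pics/z7.png

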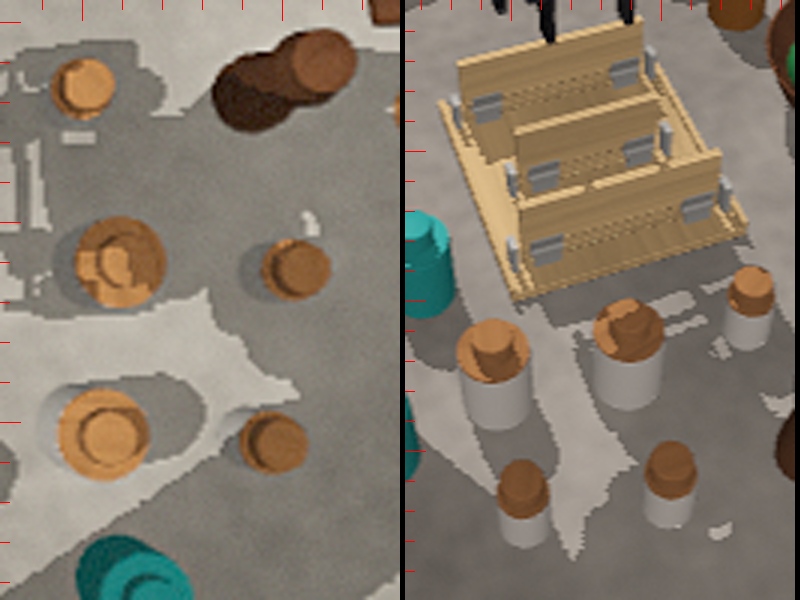

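Confirmed: five white jars with wooden lids, the turquoise ones excluded, and all three panels seated. First big jar: (409,210).

```bash
python3 -m crank '[[-4.5,-0.9,0,0,0,0,0.3],[-4.5,-0.9,0,0,0,0,0.3],[-4.5,-0.9,0,0,0,0,0.3],[-4.5,-0.9,0,0,0,0,0.3],[-4.4,-0.9,0,0,0,0,0.3]]';python3 -m crank '[[0,0,4,0,0,0,0.3],[0,0,3,0,0,0,0.3],[0,0,0,0,0,0,0.3],[0,0,0,0,0,0,0.3]]';python3 plan.py .521 -.2595 .148 2.27
```

```text
time: 25.65
position: [0.5217, -0.2609, 0.2712]
tool_rot: [0.691, 0.723, -0.0, 0.0]
ft_force: [-0.2, -0.0, 0.2]
grip_width: 0.0609
grip_force: 0.0
time: 26.15
position: [0.5226, -0.2596, 0.2021]
tool_rot: [0.691, 0.723, 0.0, 0.001]
ft_force: [0.0, 0.5, -0.3]
grip_width: 0.0609
grip_force: 0.0
t 26.15 pos [ 0.5226 -0.2596  0.2021] yaw 2.58 F [ 0.   0.5 -0.3] w 0.0609 gf 0.0 q6 [-0.65  0.59  1.62 -0.    0.93 -0.7 ]
turn [0.001 0.001 0.005] shift [ 0.02 -0.16  5.41]
```

```bash
python3 -m crank '[[0,-0.15,2.5,0,0,0,0.3],[0,0,2,0,0,0,0.3],[0,0,0.8,0,0,0,0.3],[0,0,0,0,0,0,0.3]]';python3 plan.py .521 -.2595 .148 2.27; python3 -m crank '[[0,0,0,0,0,0,1],[0,0,0,0,0,0,1],[0,0,0,0,0,0,1],[0,0,0,0,0,0,1]]' 30; python3 plan.py;python3 -m crank '[[0,0,-1,0,0,0,1],[0,0,-3,0,0,0,1],[0,0,-4,0,0,0,1],[0,0,-4,0,0,0,1],[0,0,0,0,0,0,1]]'; python3 plan.py .6064 .0207 .26 2.27
```

```text
time: 26.65
position: [0.521, -0.2595, 0.1489]
tool_rot: [0.691, 0.723, 0.0, 0.001]
ft_force: [-1.0, 0.3, -0.4]
grip_width: 0.0609
grip_force: 0.0
t 26.65 pos [ 0.521  -0.2595  0.1489] yaw 2.55 F [-1.   0.3 -0.4] w 0.0609 gf 0.0 q6 [-0.65  0.67  1.66 -0.    0.82 -0.7 ]
turn [0.001 0.001 0.005] shift [0.   0.   0.09]
time: 27.15
position: [0.5208, -0.2595, 0.1486]
tool_rot: [0.691, 0.722, 0.0, 0.0]
ft_force: [0.2, 0.1, 1.4]
grip_width: 0.0331
grip_force: 30.0
t 27.15 pos [ 0.5208 -0.2595  0.1486] yaw 2.51 F [0.2 0.1 1.4] w 0.0331 gf 30.0 q6 [-0.65  0.67  1.66  0.    0.81 -0.7 ]
time: 27.78
position: [0.5219, -0.2604, 0.2716]
tool_rot: [0.691, 0.723, 0.0, 0.004]
ft_force: [0.4, 0.1, -2.9]
grip_width: 0.0334
grip_force: 30.0
t 27.77 pos [ 0.5219 -0.2604  0.2716] yaw 2.53 F [ 0.4  0.1 -2.9] w 0.0334 gf 30.0 q6 [-0.65  0.49  1.57 -0.    1.07 -0.7 ]
turn [0.006 0.005 0.005] shift [27.75  9.56  1.16]
```

```bash
python3 -m crank '[[4.6,1.6,0,0,0,0,1],[4.6,1.6,0,0,0,0,1],[4.6,1.6,0,0,0,0,1],[4.6,1.6,0,0,0,0,1],[4.6,1.6,0,0,0,0,1]]';python3 -m crank '[[4.6,1.6,0,0,0,0,1],[0,0,3,0,0,0,1],[0,0,3,0,0,0,1],[0,0,0,0,0,0,1],[0,0,0,0,0,0,1]]';python3 plan.py .6064 .0207 .1615 2.27
```

```text
time: 28.4
position: [0.5894, -0.0244, 0.266]
tool_rot: [0.691, 0.722, -0.001, -0.002]
ft_force: [0.6, 0.1, -3.3]
grip_width: 0.0332
grip_force: 30.0
time: 29.02
position: [0.6043, 0.0204, 0.208]
tool_rot: [0.692, 0.722, -0.0, -0.0]
ft_force: [1.1, 0.2, -2.4]
grip_width: 0.0335
grip_force: 30.0
t 29.02 pos [0.6043 0.0204 0.208 ] yaw 2.5 F [ 1.1  0.2 -2.4] w 0.0335 gf 30.0 q6 [-0.15  0.6   1.56  0.    0.98 -0.19]
turn [-0.001 -0.     0.004] shift [0.02 0.21 4.65]
```

```bash
python3 -m crank '[[0,0.2,2,0,0,0,1],[0,0,1.8,0,0,0,1],[0,0,0.5,0,0,0,1],[0,0,0,0,0,0,1],[0,0,0,0,0,0,1]]';python3 plan.py .6064 .0207 .1615 2.27
```

```text
time: 29.65
position: [0.6067, 0.0206, 0.1659]
tool_rot: [0.691, 0.722, 0.0, 0.001]
ft_force: [-0.1, 0.1, -3.1]
grip_width: 0.0335
grip_force: 30.0
t 29.65 pos [0.6067 0.0206 0.1659] yaw 2.52 F [-0.1  0.1 -3.1] w 0.0335 gf 30.0 q6 [-0.15  0.67  1.58  0.    0.89 -0.19]
turn [0.001 0.    0.004] shift [ 0.01 -0.03  0.44]
```

```bash
python3 -m crank '[[0,0,0.3,0,0,0,1],[0,0,0.2,0,0,0,1],[0,0,0,0,0,0,1]]';python3 -m crank '[[0,0,0,0,0,0,0.47],[0,0,0,0,0,0,0.47],[0,0,0,0,0,0,0.47]]'; python3 plan.py;python3 -m crank '[[0,0,-2,0,0,0,0.47],[0,0,-4,0,0,0,0.3],[0,0,-4,0,0,0,0.3],[0,0,0,0,0,0,0.3],[0,0,0,0,0,0,0.3]]'; python3 plan.py .4115 -.246 .26 2.27;python3 jars.py
```

```text
time: 30.02
position: [0.6065, 0.0208, 0.1608]
tool_rot: [0.691, 0.723, 0.0, 0.0]
ft_force: [-0.5, 0.6, 1.5]
grip_width: 0.0331
grip_force: 30.0
time: 30.4
position: [0.6064, 0.0206, 0.1603]
tool_rot: [0.691, 0.722, 0.0, 0.0]
ft_force: [-1.1, -0.6, -1.0]
grip_width: 0.0453
grip_force: 0.0
t 30.4 pos [0.6064 0.0206 0.1603] yaw 2.52 F [-1.1 -0.6 -1. ] w 0.0453 gf 0.0 q6 [-0.15  0.67  1.59 -0.    0.88 -0.19]
time: 31.02
position: [0.6058, 0.0207, 0.2598]
tool_rot: [0.691, 0.723, -0.0, -0.0]
ft_force: [-0.7, -0.7, -0.8]
grip_width: 0.0603
grip_force: 0.0
t 31.02 pos [0.6058 0.0207 0.2598] yaw 2.52 F [-0.7 -0.7 -0.8] w 0.0603 gf 0.0 q6 [-0.15  0.54  1.51 -0.    1.09 -0.19]
turn [-0.001 -0.     0.004] shift [-2.588e+01 -2.047e+01 -2.000e-02]
small [400.4 166.6] 177 [380.2 246.8] 205 [ 0.6365 -0.2429  0.0585] 0.0023 ontop [ 0.6335 -0.2399  0.071 ]
small [454. 212.] 181 [353.3 306.4] 254 [ 0.5154 -0.3781  0.0589] 0.0012 ontop [ 0.5145 -0.3736  0.071 ]
BIG [405.4 253.2] 398 [293.9 266.6] 395 [ 0.4117 -0.246   0.076 ] 0.0009 ontop [ 0.4128 -0.2416  0.095 ]
small [448.3 255.4] 185 [303.7 312.8] 263 [ 0.4037 -0.3599  0.0589] 0.0011 ontop [ 0.4042 -0.3557  0.071 ]
```

```bash
python3 -m crank '[[-4.3,-3.4,0,0,0,0,0.3],[-4.3,-3.4,0,0,0,0,0.3],[-4.3,-3.4,0,0,0,0,0.3],[-4.3,-3.4,0,0,0,0,0.3],[-4.3,-3.4,0,0,0,0,0.3]]';python3 -m crank '[[-4.3,-3.4,0,0,0,0,0.3],[0,0,3,0,0,0,0.3],[0,0,3,0,0,0,0.3],[0,0,0,0,0,0,0.3],[0,0,0,0,0,0,0.3]]';python3 plan.py .4117 -.246 .148 2.27
```

```text
time: 31.75
position: [0.4443, -0.2025, 0.2591]
tool_rot: [0.691, 0.723, -0.0, -0.001]
ft_force: [-0.0, 0.3, -0.3]
grip_width: 0.0609
grip_force: 0.0
time: 32.38
position: [0.414, -0.246, 0.2003]
tool_rot: [0.691, 0.723, -0.0, -0.0]
ft_force: [0.0, 0.8, 0.7]
grip_width: 0.061
grip_force: 0.0
t 32.38 pos [ 0.414  -0.246   0.2003] yaw 2.54 F [0.  0.8 0.7] w 0.061 gf 0.0 q6 [-0.77  0.48  1.88 -0.    0.78 -0.81]
turn [-0.    -0.     0.005] shift [ 0.01 -0.23  5.23]
```

```bash
python3 -m crank '[[0,-0.2,2.5,0,0,0,0.3],[0,0,2,0,0,0,0.3],[0,0,0.7,0,0,0,0.3],[0,0,0,0,0,0,0.3],[0,0,0,0,0,0,0.3]]';python3 plan.py .4117 -.246 .148 2.27; python3 -m crank '[[0,0,0,0,0,0,1],[0,0,0,0,0,0,1],[0,0,0,0,0,0,1],[0,0,0,0,0,0,1]]' 30; python3 plan.py;python3 -m crank '[[0,0,-1,0,0,0,1],[0,0,-3,0,0,0,1],[0,0,-4,0,0,0,1],[0,0,-4,0,0,0,1],[0,0,0,0,0,0,1]]'; python3 plan.py .5064 .0167 .26 2.27
```

```text
time: 33.0
position: [0.4123, -0.2465, 0.1491]
tool_rot: [0.691, 0.723, -0.0, 0.001]
ft_force: [0.7, -0.2, 0.7]
grip_width: 0.061
grip_force: 0.0
t 33.0 pos [ 0.4123 -0.2465  0.1491] yaw 2.54 F [ 0.7 -0.2  0.7] w 0.061 gf 0.0 q6 [-0.77  0.58  1.92 -0.    0.64 -0.82]
turn [0.001 0.001 0.005] shift [ 0.05 -0.06  0.11]
time: 33.5
position: [0.4118, -0.2462, 0.1483]
tool_rot: [0.691, 0.723, -0.0, -0.0]
ft_force: [-0.7, -0.7, 0.8]
grip_width: 0.033
grip_force: 30.1
t 33.5 pos [ 0.4118 -0.2462  0.1483] yaw 2.52 F [-0.7 -0.7  0.8] w 0.033 gf 30.1 q6 [-0.77  0.58  1.92 -0.    0.64 -0.82]
time: 34.12
position: [0.413, -0.2472, 0.2714]
tool_rot: [0.691, 0.723, -0.0, 0.004]
ft_force: [0.2, 0.3, -2.3]
grip_width: 0.0334
grip_force: 30.1
t 34.12 pos [ 0.413  -0.2472  0.2714] yaw 2.53 F [ 0.2  0.3 -2.3] w 0.0334 gf 30.1 q6 [-0.77  0.36  1.81  0.    0.96 -0.82]
turn [0.005 0.006 0.005] shift [26.   10.37  1.14]
```

```bash
python3 -m crank '[[4.3,1.7,0,0,0,0,1],[4.3,1.7,0,0,0,0,1],[4.3,1.7,0,0,0,0,1],[4.3,1.7,0,0,0,0,1],[4.3,1.7,0,0,0,0,1]]';python3 -m crank '[[4.3,1.7,0,0,0,0,1],[0,0,3,0,0,0,1],[0,0,3,0,0,0,1],[0,0,0,0,0,0,1],[0,0,0,0,0,0,1]]';python3 plan.py .5064 .0167 .1615 2.27
```

```text
time: 34.75
position: [0.4867, -0.026, 0.267]
tool_rot: [0.691, 0.722, -0.001, -0.001]
ft_force: [0.6, -0.1, -1.3]
grip_width: 0.0332
grip_force: 30.1
time: 35.38
position: [0.5024, 0.016, 0.2083]
tool_rot: [0.691, 0.722, -0.0, -0.0]
ft_force: [-0.2, 0.2, -1.8]
grip_width: 0.0331
grip_force: 30.1
t 35.38 pos [0.5024 0.016  0.2083] yaw 2.51 F [-0.2  0.2 -1.8] w 0.0331 gf 30.1 q6 [-0.19  0.49  1.82  0.    0.83 -0.23]
turn [-0.    -0.     0.004] shift [0.06 0.4  4.68]
```

```bash
python3 -m crank '[[0.05,0.4,2,0,0,0,1],[0,0,1.8,0,0,0,1],[0,0,0.5,0,0,0,1],[0,0,0,0,0,0,1],[0,0,0,0,0,0,1]]';python3 plan.py .5064 .0167 .1605 2.27;python3 -m crank '[[0,0,0.3,0,0,0,1],[0,0,0.2,0,0,0,1],[0,0,0,0,0,0,1],[0,0,0,0,0,0,1]]';python3 -m crank '[[0,0,0,0,0,0,0.47],[0,0,0,0,0,0,0.47],[0,0,0,0,0,0,0.47]]'; python3 plan.py;python3 -m crank '[[0,0,-2,0,0,0,0.47],[0,0,-4,0,0,0,0.3],[0,0,-4,0,0,0,0.3],[0,0,0,0,0,0,0.3],[0,0,0,0,0,0,0.3]]'; python3 jars.py;python3 plan.py .4037 -.3599 .26 2.27
```

```text
time: 36.0
position: [0.5069, 0.0166, 0.1662]
tool_rot: [0.691, 0.722, 0.001, 0.001]
ft_force: [-0.6, -0.5, -1.2]
grip_width: 0.0336
grip_force: 30.1
t 36.0 pos [0.5069 0.0166 0.1662] yaw 2.52 F [-0.6 -0.5 -1.2] w 0.0336 gf 30.1 q6 [-0.19  0.57  1.84  0.    0.73 -0.23]
turn [0.002 0.    0.004] shift [ 0.01 -0.05  0.57]
time: 36.5
position: [0.5065, 0.0169, 0.1605]
tool_rot: [0.691, 0.723, 0.0, 0.0]
ft_force: [-0.7, 1.0, 1.9]
grip_width: 0.0332
grip_force: 30.2
time: 36.88
position: [0.5063, 0.0167, 0.1602]
tool_rot: [0.691, 0.722, -0.0, -0.0]
ft_force: [-0.1, -0.4, -0.6]
grip_width: 0.0451
grip_force: 0.0
t 36.88 pos [0.5063 0.0167 0.1602] yaw 2.52 F [-0.1 -0.4 -0.6] w 0.0451 gf 0.0 q6 [-0.19  0.58  1.84 -0.    0.72 -0.23]
time: 37.5
position: [0.5058, 0.0168, 0.2597]
tool_rot: [0.691, 0.722, -0.0, -0.0]
ft_force: [-0.6, 0.5, -1.0]
grip_width: 0.0606
grip_force: 0.0
small [400.2 166.7] 188 [380.1 246.9] 205 [ 0.6363 -0.2426  0.058 ] 0.0023 ontop [ 0.6332 -0.2395  0.071 ]
small [454.  211.9] 178 [353.3 306.4] 254 [ 0.5155 -0.3783  0.0591] 0.0009 ontop [ 0.5147 -0.3738  0.071 ]
small [448.4 255.3] 181 [303.7 313. ] 259 [ 0.4037 -0.3603  0.0586] 0.0008 ontop [ 0.4044 -0.356   0.071 ]
t 37.6 pos [0.5054 0.0169 0.2589] yaw 2.52 F [ 0.  -0.1  0.1] w 0.0607 gf 0.0 q6 [-0.19  0.42  1.76 -0.    0.97 -0.23]
turn [-0.003 -0.001  0.004] shift [-37.24 -11.66  -0.11]
```

```bash
python3 -m crank '[[-4.7,-1.5,0,0,0,0,0.3],[-4.7,-1.5,0,0,0,0,0.3],[-4.7,-1.5,0,0,0,0,0.3],[-4.7,-1.5,0,0,0,0,0.3],[-4.7,-1.5,0,0,0,0,0.3]]';python3 -m crank '[[-4.7,-1.5,0,0,0,0,0.3],[-4.5,-1.4,0,0,0,0,0.3],[-4.5,-1.3,0,0,0,0,0.3],[0,0,4,0,0,0,0.3],[0,0,4,0,0,0,0.3]]';python3 -m crank '[[0,0,0,0,0,0,0.3],[0,0,0,0,0,0,0.3]]';python3 plan.py .4037 -.3598 .124 2.27
```

```text
time: 38.22
position: [0.4407, -0.2224, 0.2589]
tool_rot: [0.691, 0.722, -0.0, -0.001]
ft_force: [0.2, 0.0, -0.5]
grip_width: 0.061
grip_force: 0.0
time: 38.85
position: [0.4051, -0.3606, 0.1782]
tool_rot: [0.692, 0.722, 0.0, -0.001]
ft_force: [0.3, 0.1, 0.0]
grip_width: 0.0608
grip_force: 0.0
time: 39.1
position: [0.4061, -0.3601, 0.1804]
tool_rot: [0.691, 0.723, 0.0, -0.0]
ft_force: [0.0, 0.0, -0.3]
grip_width: 0.061
grip_force: 0.0
t 39.1 pos [ 0.4061 -0.3601  0.1804] yaw 2.53 F [ 0.   0.  -0.3] w 0.061 gf 0.0 q6 [-0.93  0.58  1.74  0.    0.82 -0.98]
turn [-0.    -0.     0.005] shift [ 0.04 -0.24  5.64]
```

```bash
python3 -m crank '[[0,-0.2,2.5,0,0,0,0.3],[0,0,2.2,0,0,0,0.3],[0,0,0.8,0,0,0,0.3],[0,0,0,0,0,0,0.3],[0,0,0,0,0,0,0.3]]';python3 plan.py .4037 -.3598 .124 2.27; python3 -m crank '[[0,0,0,0,0,0,1],[0,0,0,0,0,0,1],[0,0,0,0,0,0,1],[0,0,0,0,0,0,1]]' 25; python3 plan.py;python3 -m crank '[[0,0,-1,0,0,0,1],[0,0,-3,0,0,0,1],[0,0,-5,0,0,0,1],[0,0,-5,0,0,0,1],[0,0,0,0,0,0,1]]'; python3 plan.py .4947 -.0779 .26 2.27
```

```text
time: 39.72
position: [0.4044, -0.3606, 0.1264]
tool_rot: [0.691, 0.723, -0.0, 0.001]
ft_force: [0.7, 0.1, -0.0]
grip_width: 0.0611
grip_force: 0.0
t 39.73 pos [ 0.4044 -0.3606  0.1264] yaw 2.53 F [ 0.7  0.1 -0. ] w 0.0611 gf 0.0 q6 [-0.93  0.67  1.77 -0.    0.7  -0.98]
turn [0.001 0.002 0.005] shift [ 0.09 -0.06  0.24]
time: 40.22
position: [0.4038, -0.3601, 0.1253]
tool_rot: [0.691, 0.722, -0.0, -0.0]
ft_force: [-0.7, -0.2, 1.1]
grip_width: 0.0332
grip_force: 25.0
t 40.23 pos [ 0.4038 -0.3601  0.1253] yaw 2.52 F [-0.7 -0.2  1.1] w 0.0332 gf 25.0 q6 [-0.93  0.67  1.77 -0.    0.7  -0.98]
time: 40.85
position: [0.4053, -0.3619, 0.2698]
tool_rot: [0.691, 0.723, -0.001, 0.005]
ft_force: [0.0, -0.3, -0.8]
grip_width: 0.0334
grip_force: 25.0
t 40.85 pos [ 0.4053 -0.3619  0.2698] yaw 2.53 F [ 0.  -0.3 -0.8] w 0.0334 gf 25.0 q6 [-0.93  0.44  1.67  0.    1.02 -0.98]
turn [0.006 0.009 0.005] shift [28.02 10.06  0.98]
```

Run:
```python
from h import *
t=cams.camera("top")[:,:,::-1].copy();s=cams.camera("side")[:,:,::-1].copy()
o=np.zeros((500,800,3),np.uint8)
o[:500,:450]=crop("t",t,260,145,112,100,4.02)[:500,:450] if 0 else np.pad(crop("t",t,260,145,112,100,4),((0,100),(0,2),(0,0)))
o[:495,455:800]=crop("s",s,265,115,115,165,3);cv2.imwrite("pics/z8.png",o)
```

```text
(no output)
```

View pics/z8.png

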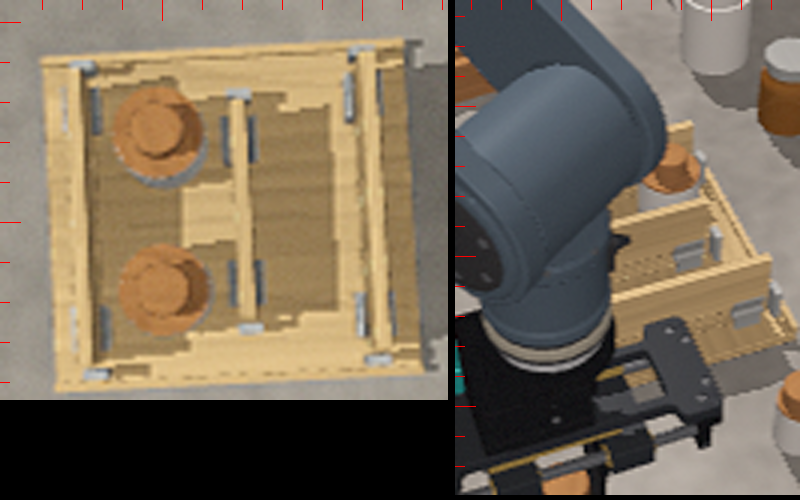

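The two big jars stand in the wide lane at (299,177) and (300,217). I'll check those numerically while carrying the first small jar over.

```bash
python3 -c "
from h import *
print(onz('top',298.75,177.5,.087),onz('top',300.5,216.75,.087))"
python3 -m crank '[[4.7,1.7,0,0,0,0,1],[4.7,1.7,0,0,0,0,1],[4.7,1.7,0,0,0,0,1],[4.7,1.7,0,0,0,0,1],[4.7,1.7,0,0,0,0,1]]';python3 -m crank '[[4.5,1.6,0,0,0,0,1],[0,0,4,0,0,0,1],[0,0,4,0,0,0,1],[0,0,0,0,0,0,1],[0,0,0,0,0,0,1]]';python3 plan.py .4947 -.0779 .1375 2.27
```

```text
[0.60660248 0.02266758 0.087     ] [0.50635533 0.01903369 0.087     ]
time: 41.58
position: [0.4776, -0.1196, 0.2634]
tool_rot: [0.692, 0.722, -0.001, -0.002]
ft_force: [-0.1, -0.8, -0.8]
grip_width: 0.0335
grip_force: 25.1
time: 42.2
position: [0.4924, -0.0761, 0.1852]
tool_rot: [0.692, 0.722, -0.0, -0.0]
ft_force: [0.5, -0.2, -0.4]
grip_width: 0.0334
grip_force: 25.1
t 42.2 pos [ 0.4924 -0.0761  0.1852] yaw 2.5 F [ 0.5 -0.2 -0.4] w 0.0334 gf 25.1 q6 [-0.38  0.53  1.85  0.    0.77 -0.42]
turn [-0.001 -0.     0.004] shift [-0.19  0.23  4.77]
```

```bash
python3 -m crank '[[-0.25,0.2,2,0,0,0,1],[0,0,1.8,0,0,0,1],[0,0,0.5,0,0,0,1],[0,0,0,0,0,0,1],[0,0,0,0,0,0,1]]';python3 plan.py .4947 -.0785 .1375 2.27
```

```text
time: 42.82
position: [0.4951, -0.0786, 0.1432]
tool_rot: [0.691, 0.722, 0.0, 0.001]
ft_force: [-0.3, -0.9, -2.2]
grip_width: 0.0331
grip_force: 25.1
t 42.83 pos [ 0.4951 -0.0786  0.1432] yaw 2.52 F [-0.3 -0.9 -2.2] w 0.0331 gf 25.1 q6 [-0.38  0.61  1.87 -0.    0.67 -0.42]
turn [0.002 0.001 0.004] shift [ 0.01 -0.04  0.57]
```

```bash
python3 -m crank '[[0,0,0.3,0,0,0,1],[0,0,0.25,0,0,0,1],[0,0,0,0,0,0,1],[0,0,0,0,0,0,1]]';python3 -m crank '[[0,0,0,0,0,0,0.47],[0,0,0,0,0,0,0.47],[0,0,0,0,0,0,0.47]]'; python3 plan.py;python3 -m crank '[[0,0,-2,0,0,0,0.47],[0,0,-5,0,0,0,0.47],[0,0,-5,0,0,0,0.3],[0,0,0,0,0,0,0.3],[0,0,0,0,0,0,0.3]]'; python3 jars.py;python3 plan.py .5157 -.3782 .26 2.27
```

```text
time: 43.32
position: [0.4947, -0.0784, 0.1373]
tool_rot: [0.691, 0.723, 0.0, 0.0]
ft_force: [-0.1, 0.6, 5.6]
grip_width: 0.033
grip_force: 25.1
time: 43.7
position: [0.4945, -0.0783, 0.1366]
tool_rot: [0.691, 0.722, -0.0, -0.0]
ft_force: [-0.9, -0.4, -0.2]
grip_width: 0.0457
grip_force: 0.0
t 43.7 pos [ 0.4945 -0.0783  0.1366] yaw 2.52 F [-0.9 -0.4 -0.2] w 0.0457 gf 0.0 q6 [-0.38  0.62  1.87  0.    0.65 -0.42]
time: 44.32
position: [0.494, -0.0782, 0.2564]
tool_rot: [0.691, 0.723, -0.0, -0.0]
ft_force: [-1.1, -0.7, -0.4]
grip_width: 0.0597
grip_force: 0.0
small [400.2 166.7] 188 [380.1 246.8] 203 [ 0.6363 -0.2425  0.0582] 0.0023 ontop [ 0.6332 -0.2394  0.071 ]
BIG [298.9 177.4] 398 [335.9 170.6] 270 [0.6068 0.0219 0.0915] 0.0011 ontop [0.6058 0.0218 0.095 ]
small [453.9 211.9] 176 [353.3 306.5] 254 [ 0.5155 -0.3781  0.0586] 0.001 ontop [ 0.5146 -0.3735  0.071 ]
BIG [298.9 216.5] 345 [303.4 179. ] 262 [0.5087 0.0227 0.0866] 0.0035 ontop [0.5068 0.0225 0.095 ]
t 44.42 pos [ 0.4936 -0.078   0.2554] yaw 2.52 F [ 0.3 -0.3 -0.6] w 0.0604 gf 0.0 q6 [-0.38  0.41  1.78 -0.    0.95 -0.42]
turn [-0.003 -0.001  0.004] shift [-30.08   1.02  -0.46]
```

Next small jar: (454,212), at (0.515,-0.377).

```bash
python3 -m crank '[[-5,0.15,0,0,0,0,0.3],[-5,0.15,0,0,0,0,0.3],[-5,0.15,0,0,0,0,0.3],[-5,0.15,0,0,0,0,0.3],[-5,0.15,0,0,0,0,0.3]]';python3 -m crank '[[-5,0.15,0,0,0,0,0.3],[0,0,4,0,0,0,0.3],[0,0,3.5,0,0,0,0.3],[0,0,0,0,0,0,0.3],[0,0,0,0,0,0,0.3]]';python3 plan.py .5155 -.3775 .124 2.27
```

```text
time: 45.05
position: [0.5124, -0.329, 0.2546]
tool_rot: [0.691, 0.722, 0.0, -0.002]
ft_force: [-0.1, 0.1, -0.2]
grip_width: 0.0611
grip_force: 0.0
time: 45.68
position: [0.517, -0.3778, 0.1817]
tool_rot: [0.691, 0.723, -0.0, -0.0]
ft_force: [-0.3, -0.4, 0.8]
grip_width: 0.061
grip_force: 0.0
t 45.67 pos [ 0.517  -0.3778  0.1817] yaw 2.53 F [-0.3 -0.4  0.8] w 0.061 gf 0.0 q6 [-0.81  0.68  1.48 -0.    0.98 -0.85]
turn [-0.    -0.     0.005] shift [ 0.03 -0.15  5.77]
```

```bash
python3 -m crank '[[0,-0.15,2.5,0,0,0,0.3],[0,0,2.3,0,0,0,0.3],[0,0,0.8,0,0,0,0.3],[0,0,0,0,0,0,0.3],[0,0,0,0,0,0,0.3]]';python3 plan.py .5155 -.3775 .124 2.27; python3 -m crank '[[0,0,0,0,0,0,1],[0,0,0,0,0,0,1],[0,0,0,0,0,0,1],[0,0,0,0,0,0,1]]' 25; python3 plan.py;python3 -m crank '[[0,0,-1,0,0,0,1],[0,0,-3,0,0,0,1],[0,0,-5,0,0,0,1],[0,0,-5,0,0,0,1],[0,0,0,0,0,0,1]]'; python3 plan.py .5596 -.0758 .26 2.27
```

```text
time: 46.3
position: [0.5159, -0.3783, 0.1272]
tool_rot: [0.691, 0.723, -0.0, 0.001]
ft_force: [-0.5, 0.1, 0.1]
grip_width: 0.0608
grip_force: 0.0
t 46.3 pos [ 0.5159 -0.3783  0.1272] yaw 2.53 F [-0.5  0.1  0.1] w 0.0608 gf 0.0 q6 [-0.81  0.76  1.51  0.    0.87 -0.85]
turn [0.002 0.002 0.005] shift [ 0.08 -0.04  0.32]
time: 46.8
position: [0.5153, -0.3778, 0.1259]
tool_rot: [0.691, 0.722, 0.0, 0.0]
ft_force: [0.0, -0.7, 0.3]
grip_width: 0.0333
grip_force: 25.0
t 46.8 pos [ 0.5153 -0.3778  0.1259] yaw 2.52 F [ 0.  -0.7  0.3] w 0.0333 gf 25.0 q6 [-0.81  0.76  1.52  0.    0.87 -0.85]
time: 47.42
position: [0.5171, -0.3795, 0.2715]
tool_rot: [0.691, 0.723, -0.0, 0.006]
ft_force: [-0.3, 0.2, -1.5]
grip_width: 0.033
grip_force: 25.0
t 47.42 pos [ 0.5171 -0.3795  0.2715] yaw 2.53 F [-0.3  0.2 -1.5] w 0.033 gf 25.0 q6 [-0.81  0.57  1.42  0.    1.14 -0.85]
turn [0.008 0.008 0.004] shift [30.18  5.45  1.15]
```

```bash
python3 -m crank '[[5,0.9,0,0,0,0,1],[5,0.9,0,0,0,0,1],[5,0.9,0,0,0,0,1],[5,0.9,0,0,0,0,1],[5,0.9,0,0,0,0,1]]';python3 -m crank '[[5,0.9,0,0,0,0,1],[0,0,4,0,0,0,1],[0,0,4,0,0,0,1],[0,0,0,0,0,0,1],[0,0,0,0,0,0,1]]';python3 plan.py .5596 -.0758 .138 2.27
```

```text
time: 48.05
position: [0.5485, -0.1241, 0.2648]
tool_rot: [0.692, 0.722, -0.0, -0.001]
ft_force: [0.2, -0.0, -0.4]
grip_width: 0.033
grip_force: 25.0
time: 48.68
position: [0.5563, -0.0759, 0.1863]
tool_rot: [0.691, 0.722, 0.0, 0.0]
ft_force: [0.0, 0.0, -1.1]
grip_width: 0.0331
grip_force: 25.0
t 48.67 pos [ 0.5563 -0.0759  0.1863] yaw 2.5 F [ 0.   0.  -1.1] w 0.0331 gf 25.0 q6 [-0.33  0.59  1.69  0.    0.86 -0.38]
turn [0.001 0.    0.004] shift [-0.    0.33  4.83]
```

```bash
python3 -m crank '[[0,0.3,2,0,0,0,1],[0,0,1.8,0,0,0,1],[0,0,0.5,0,0,0,1],[0,0,0,0,0,0,1],[0,0,0,0,0,0,1]]';python3 plan.py .5596 -.0758 .138 2.27;python3 -m crank '[[0,0,0.3,0,0,0,1],[0,0,0.25,0,0,0,1],[0,0,0,0,0,0,1],[0,0,0,0,0,0,1]]';python3 plan.py
```

```text
time: 49.3
position: [0.5596, -0.0758, 0.1439]
tool_rot: [0.691, 0.722, 0.0, 0.001]
ft_force: [0.4, 0.9, -0.9]
grip_width: 0.033
grip_force: 25.0
t 49.3 pos [ 0.5596 -0.0758  0.1439] yaw 2.51 F [ 0.4  0.9 -0.9] w 0.033 gf 25.0 q6 [-0.33  0.66  1.71  0.    0.77 -0.38]
turn [0.002 0.001 0.004] shift [ 0.   -0.    0.59]
time: 49.8
position: [0.5592, -0.0756, 0.1378]
tool_rot: [0.691, 0.723, 0.0, 0.0]
ft_force: [0.1, 0.5, 5.1]
grip_width: 0.0333
grip_force: 25.0
t 49.8 pos [ 0.5592 -0.0756  0.1378] yaw 2.52 F [0.1 0.5 5.1] w 0.0333 gf 25.0 q6 [-0.33  0.67  1.71 -0.    0.76 -0.38]
```

```bash
python3 -m crank '[[0,0,0,0,0,0,0.47],[0,0,0,0,0,0,0.47],[0,0,0,0,0,0,0.47]]'; python3 -m crank '[[0,0,-2,0,0,0,0.47],[0,0,-5,0,0,0,0.47],[0,0,-5,0,0,0,0.3],[0,0,0,0,0,0,0.3],[0,0,0,0,0,0,0.3]]'; python3 jars.py;python3 plan.py .6363 -.2425 .26 2.27
```

```text
time: 50.18
position: [0.5588, -0.0755, 0.1369]
tool_rot: [0.691, 0.722, -0.0, -0.0]
ft_force: [0.1, 0.2, 0.6]
grip_width: 0.0452
grip_force: 0.0
time: 50.8
position: [0.5584, -0.0753, 0.2568]
tool_rot: [0.691, 0.723, -0.0, -0.0]
ft_force: [0.5, -0.9, -0.0]
grip_width: 0.0599
grip_force: 0.0
small [401.7 166.6] 143 [380.  246.9] 199 [ 0.6353 -0.2454  0.0622] 0.0009 ontop [ 0.6335 -0.2433  0.071 ]
BIG [296.2 176.4] 278 [334.9 170.9] 234 [0.6086 0.0298 0.0827] 0.0028 ontop [0.6084 0.0286 0.095 ]
t 50.9 pos [ 0.5579 -0.0752  0.2556] yaw 2.52 F [ 0.1 -0.7 -0.2] w 0.0605 gf 0.0 q6 [-0.33  0.49  1.63 -0.    1.03 -0.38]
turn [-0.003 -0.001  0.004] shift [-17.03   7.17  -0.44]
```

```bash
python3 -m crank '[[-4.2,1.8,0,0,0,0,0.3],[-4.2,1.8,0,0,0,0,0.3],[-4.2,1.8,0,0,0,0,0.3],[-4.2,1.7,0,0,0,0,0.3],[0,0,0,0,0,0.177,0.3]]';python3 -m crank '[[0,0,0,0,0,0.177,0.3],[0,0,0,0,0,0.177,0.3],[0,0,0,0,0,0.177,0.3],[0,0,3,0,0,0,0.3],[0,0,0,0,0,0,0.3]]';python3 plan.py .6363 -.2425 .124 -38
python3 - <<'E'
from h import *
t=cams.camera("top")[:,:,::-1].copy();s=cams.camera("side")[:,:,::-1].copy()
o=np.zeros((500,800,3),np.uint8)
o[:480,:400]=crop("t",t,365,95,100,120,4);o[:500,405:795]=crop("s",s,325,145,130,167,3)[:500];cv2.imwrite("pics/z9.png",o)
for u,v,z in[(441,167,0),(459,159,.15)]:print(onz("top",u,v,z).round(3))
E
```

```text
time: 51.52
position: [0.6378, -0.2438, 0.2546]
tool_rot: [0.755, 0.655, -0.001, -0.0]
ft_force: [-0.8, 1.5, -1.2]
grip_width: 0.0605
grip_force: 0.0
time: 52.15
position: [0.6351, -0.2391, 0.2228]
tool_rot: [0.899, 0.438, -0.003, -0.004]
ft_force: [0.4, 0.2, -0.4]
grip_width: 0.0607
grip_force: 0.0
t 52.15 pos [ 0.6351 -0.2391  0.2228] yaw -38.04 F [ 0.4  0.2 -0.4] w 0.0607 gf 0.0 q6 [-0.52  0.68  1.34 -0.    1.13  0.14]
turn [-0.01   0.001 -0.001] shift [-0.2   0.31  9.88]
[ 0.642 -0.368  0.   ]
[ 0.638 -0.361  0.15 ]
```

View pics/z9.png

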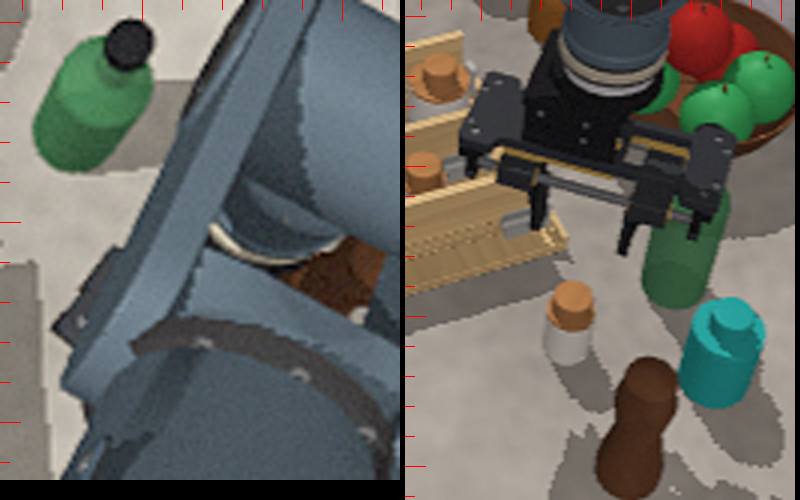

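The last small jar (side view (380,246)) hasn't moved. The gripper is angled to clear the bottle and the pepper mill, so I descend.

```bash
python3 -m crank '[[-0.1,0.25,3,0,0,0,0.3],[0,0,3,0,0,0,0.3],[0,0,0,0,0,0,0.3],[0,0,0,0,0,0,0.3]]';python3 plan.py .6363 -.2425 .125 -38
```

```text
time: 52.75
position: [0.6395, -0.243, 0.1687]
tool_rot: [0.899, 0.438, 0.001, 0.001]
ft_force: [0.3, 0.2, -0.0]
grip_width: 0.0612
grip_force: 0.0
t 52.75 pos [ 0.6395 -0.243   0.1687] yaw -38.04 F [ 0.3  0.2 -0. ] w 0.0612 gf 0.0 q6 [-0.53  0.75  1.37  0.    1.02  0.14]
turn [ 0.002 -0.    -0.001] shift [-0.16 -0.28  4.37]
```

```bash
python3 -m crank '[[-0.16,-0.28,2,0,0,0,0.3],[0,0,1.6,0,0,0,0.3],[0,0,0.6,0,0,0,0.3],[0,0,0,0,0,0,0.3],[0,0,0,0,0,0,0.3]]';python3 plan.py .6363 -.2425 .125 -38;python3 -m crank '[[0,0,0,0,0,0,1],[0,0,0,0,0,0,1],[0,0,0,0,0,0,1],[0,0,0,0,0,0,1]]' 25; python3 plan.py;python3 -m crank '[[0,0,-1,0,0,0,1],[0,0,-3,0,0,0,1],[0,0,-5,0,0,0,1],[0,0,-5,0,0,0,1],[0,0,0,0,0,0,1]]'; python3 plan.py .6245 -.0732 .26 2.27
```

```text
time: 53.38
position: [0.636, -0.2423, 0.1259]
tool_rot: [0.899, 0.438, 0.0, 0.001]
ft_force: [1.3, -0.3, 0.5]
grip_width: 0.0609
grip_force: 0.0
t 53.38 pos [ 0.636  -0.2423  0.1259] yaw -38.04 F [ 1.3 -0.3  0.5] w 0.0609 gf 0.0 q6 [-0.53  0.8   1.4   0.    0.94  0.14]
turn [ 0.001 -0.    -0.001] shift [0.01 0.04 0.09]
time: 53.88
position: [0.6356, -0.2422, 0.1254]
tool_rot: [0.899, 0.438, 0.0, 0.0]
ft_force: [1.4, -0.8, 0.9]
grip_width: 0.0333
grip_force: 25.0
t 53.88 pos [ 0.6356 -0.2422  0.1254] yaw -38.05 F [ 1.4 -0.8  0.9] w 0.0333 gf 25.0 q6 [-0.53  0.8   1.4  -0.    0.94  0.14]
time: 54.5
position: [0.6378, -0.2433, 0.2714]
tool_rot: [0.899, 0.438, 0.003, 0.005]
ft_force: [0.6, -0.5, -1.8]
grip_width: 0.0334
grip_force: 25.0
t 54.5 pos [ 0.6378 -0.2433  0.2714] yaw -38.04 F [ 0.6 -0.5 -1.8] w 0.0334 gf 25.0 q6 [-0.53  0.62  1.3   0.    1.2   0.14]
turn [ 0.012  0.002 -0.703] shift [17.05 -0.65  1.14]
```

```bash
python3 -m crank '[[0,0,0,0,0,-0.176,1],[0,0,0,0,0,-0.176,1],[0,0,0,0,0,-0.176,1],[0,0,0,0,0,-0.176,1],[4.3,-0.2,0,0,0,0,1]]';python3 -m crank '[[4.3,-0.2,0,0,0,0,1],[4.3,-0.2,0,0,0,0,1],[4.2,0,0,0,0,0,1],[0,0,4,0,0,0,1],[0,0,4,0,0,0,1]]';python3 -m crank '[[0,0,0,0,0,0,1],[0,0,0,0,0,0,1]]';python3 plan.py .6245 -.0732 .138 2.27
```

```text
time: 55.12
position: [0.6314, -0.2014, 0.2639]
tool_rot: [0.694, 0.72, -0.0, -0.0]
ft_force: [0.0, 1.0, -1.3]
grip_width: 0.0334
grip_force: 25.0
time: 55.75
position: [0.6221, -0.0703, 0.1841]
tool_rot: [0.692, 0.722, -0.0, -0.0]
ft_force: [-0.4, -0.0, -1.6]
grip_width: 0.0334
grip_force: 25.0
time: 56.0
position: [0.623, -0.0717, 0.1858]
tool_rot: [0.693, 0.721, 0.0, 0.0]
ft_force: [0.1, -0.5, -0.5]
grip_width: 0.0334
grip_force: 25.0
t 56.0 pos [ 0.623  -0.0717  0.1858] yaw 2.28 F [ 0.1 -0.5 -0.5] w 0.0334 gf 25.0 q6 [-0.29  0.66  1.52  0.    0.96 -0.33]
turn [0.001 0.    0.   ] shift [-0.15  0.14  4.78]
```

```bash
python3 -m crank '[[-0.15,0.15,2,0,0,0,1],[0,0,1.8,0,0,0,1],[0,0,0.5,0,0,0,1],[0,0,0,0,0,0,1],[0,0,0,0,0,0,1]]';python3 plan.py .6245 -.0732 .138 2.27;python3 -m crank '[[0,0,0.3,0,0,0,1],[0,0,0.25,0,0,0,1],[0,0,0,0,0,0,1],[0,0,0,0,0,0,1]]';python3 plan.py;python3 -m crank '[[0,0,0,0,0,0,0.47],[0,0,0,0,0,0,0.47],[0,0,0,0,0,0,0.47]]'; python3 -m crank '[[0,0,-2,0,0,0,0.47],[0,0,-5,0,0,0,0.47],[0,0,-5,0,0,0,0.3],[0,0,-3,0,0,0,0.3],[0,0,0,0,0,0,0.3]]'; python3 plan.py .45 .3 .3 2.27
```

```text
time: 56.62
position: [0.6245, -0.073, 0.1426]
tool_rot: [0.693, 0.721, 0.0, 0.0]
ft_force: [-0.0, 0.7, -1.6]
grip_width: 0.0333
grip_force: 25.0
t 56.62 pos [ 0.6245 -0.073   0.1426] yaw 2.29 F [-0.   0.7 -1.6] w 0.0333 gf 25.0 q6 [-0.29  0.72  1.54  0.    0.88 -0.33]
turn [0.001 0.    0.   ] shift [-0.02 -0.    0.46]
time: 57.12
position: [0.6244, -0.073, 0.1373]
tool_rot: [0.693, 0.721, 0.0, 0.0]
ft_force: [0.8, 1.2, 3.0]
grip_width: 0.033
grip_force: 25.1
t 57.12 pos [ 0.6244 -0.073   0.1373] yaw 2.29 F [0.8 1.2 3. ] w 0.033 gf 25.1 q6 [-0.29  0.73  1.54 -0.    0.87 -0.33]
time: 57.5
position: [0.624, -0.0729, 0.1365]
tool_rot: [0.693, 0.721, -0.0, -0.0]
ft_force: [-0.2, -0.1, -0.7]
grip_width: 0.0452
grip_force: 0.0
time: 58.12
position: [0.6255, -0.0733, 0.2897]
tool_rot: [0.693, 0.721, 0.002, 0.003]
ft_force: [-0.2, -0.6, -0.3]
grip_width: 0.0595
grip_force: 0.0
t 58.12 pos [ 0.6255 -0.0733  0.2897] yaw 2.3 F [-0.2 -0.6 -0.3] w 0.0595 gf 0.0 q6 [-0.29  0.53  1.43  0.    1.17 -0.33]
turn [0.006 0.002 0.   ] shift [ 37.99 -16.06  -1.03]
```

Now I move well clear to the left and take a final look.

```bash
python3 -m crank '[[4.7,-2,0,0,0,0,0.3],[4.7,-2,0,0,0,0,0.3],[4.7,-2,0,0,0,0,0.3],[4.7,-2,0,0,0,0,0.3],[4.7,-2,0,0,0,0,0.3]]';python3 -m crank '[[4.7,-2,0,0,0,0,0.3],[4.7,-2,0,0,0,0,0.3],[4.7,-2,0,0,0,0,0.3],[0,0,0,0,0,0,0.3],[0,0,0,0,0,0,0.3]]'; python3 jars.py
python3 - <<'E'
from h import *
t=cv2.imread("pics/ltop.png");s=cv2.imread("pics/lside.png")
o=np.zeros((600,800,3),np.uint8)
o[:400,:448]=crop("t",t,262,148,112,100,4);o[:450,452:797]=crop("s",s,270,110,115,150,3);o[400:600,:320]=cv2.resize(t,(320,200))
cv2.imwrite("pics/z10.png",o)
E
```

```text
time: 58.75
position: [0.5131, 0.1591, 0.2849]
tool_rot: [0.693, 0.721, -0.001, -0.001]
ft_force: [-0.2, 0.8, -0.2]
grip_width: 0.0609
grip_force: 0.0
time: 59.38
position: [0.4488, 0.296, 0.2855]
tool_rot: [0.693, 0.721, -0.001, -0.0]
ft_force: [1.0, -0.8, -0.3]
grip_width: 0.0611
grip_force: 0.0
BIG [335.7 171.1] 185 [353.  195.9] 159 [ 0.6245 -0.0726  0.0762] 0.0023 ontop [ 0.6206 -0.0716  0.095 ]
BIG [298.9 177.4] 398 [336.  170.6] 273 [0.6069 0.0218 0.0916] 0.0014 ontop [0.6057 0.0217 0.095 ]
BIG [336.9 196.2] 189 [330.3 202.1] 174 [ 0.5589 -0.0745  0.0751] 0.001 ontop [ 0.5569 -0.0735  0.095 ]
BIG [300.5 216.8] 408 [302.7 179. ] 280 [0.5069 0.0188 0.0909] 0.0015 ontop [0.5061 0.0187 0.095 ]
BIG [338.2 221.2] 197 [307.4 207.9] 156 [ 0.4939 -0.0768  0.076 ] 0.0003 ontop [ 0.494  -0.0759  0.095 ]
```

View pics/z10.png

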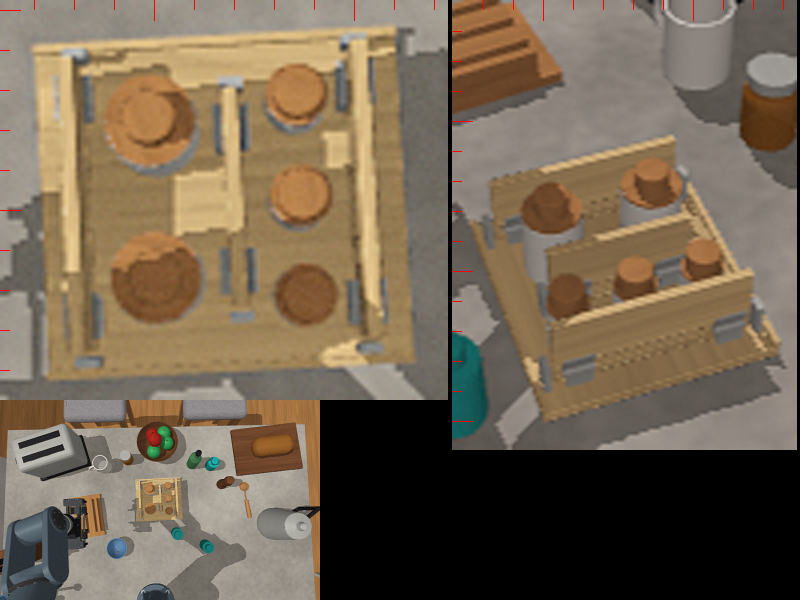

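The final view shows all three panels home, the big jars at (299,177) and (300,217), and the small ones at (336,171), (337,196) and (338,221). Both rows are straight and the other things look unmoved. Handing in.

```bash
python3 -c "
from rig import ticket
print(ticket.hand_in())"
```

```text
the job is handed in; nothing more can be done
None
```

The job is handed in: all three panels are home in their clips, and all five jars stand upright on the tray in two straight rows, measured within about 2 mm of the lane middles.

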